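# Unload and sort the tagged bracket plates from the hanging rack

## Task

Unload the hanging rack: draw its sprung keeper fully out to the stop by the black grip, then lift every bracket plate up and off its peg and stand it upright in a free slot of the wooden nest whose brass mark has the same shape as the plate's tag (round or oblong). When the rack is empty push the keeper fully home again, and do not disturb the mug, the tin and the sanding block.

Things in the scene. Friction and masses are not known exactly. Their poses are not given: they have to be found in the camera images.
- round_a: grey steel bracket plate, 10 (x) x 40 (y) x 100 (z) mm, 0.16 kg, brass tag on both faces: a round disc 28 mm across. Origin: centre of its bottom edge; z up the plate, x through it. Eye 16 wide, 62 to 90 mm above the origin, with a 10 mm bar over it by which it hangs on a peg. Grip from above by its side edges (40 mm apart), near the top. May be absent
- round_b: grey steel bracket plate, 10 (x) x 40 (y) x 100 (z) mm, 0.16 kg, brass tag on both faces: a round disc 28 mm across. Origin: centre of its bottom edge; z up the plate, x through it. Eye 16 wide, 62 to 90 mm above the origin, with a 10 mm bar over it by which it hangs on a peg. Grip from above by its side edges (40 mm apart), near the top. May be absent
- oblong_a: grey steel bracket plate, 10 (x) x 40 (y) x 100 (z) mm, 0.16 kg, brass tag on both faces: an upright oblong strip 11 x 34 mm. Origin: centre of its bottom edge; z up the plate, x through it. Eye 16 wide, 62 to 90 mm above the origin, with a 10 mm bar over it by which it hangs on a peg. Grip from above by its side edges (40 mm apart), near the top. May be absent
- oblong_b: grey steel bracket plate, 10 (x) x 40 (y) x 100 (z) mm, 0.16 kg, brass tag on both faces: an upright oblong strip 11 x 34 mm. Origin: centre of its bottom edge; z up the plate, x through it. Eye 16 wide, 62 to 90 mm above the origin, with a 10 mm bar over it by which it hangs on a peg. Grip from above by its side edges (40 mm apart), near the top. May be absent
- round_nest: loose dark wooden nest, 96 (x) x 72 (y) x 43 (z) mm, 0.9 kg, with two round discs in brass on top. Origin: centre of underside. Two slots centred at x = -17 and +17 mm, y = 0, each 18 mm in x, 50 mm in y, 35 mm deep (floor 8 mm above the origin); one plate stands upright in each, thickness along x
- oblong_nest: loose dark wooden nest, 96 (x) x 72 (y) x 43 (z) mm, 0.9 kg, with two oblong bars in brass on top. Origin: centre of underside. Two slots centred at x = -17 and +17 mm, y = 0, each 18 mm in x, 50 mm in y, 35 mm deep (floor 8 mm above the origin); one plate stands upright in each, thickness along x
- rack: hanging rack, fixed, 340 mm long in y. Origin on the bench under its cross bar (x -6 to +8 mm, top 166 mm up). Four 7 mm pegs point to -x at y = -135, -45, 45, 135 mm, axis 156 mm up; plates hang 32 mm in front of the origin, undersides 70 mm up, all parallel to the rack's y
- bar_mid (a point): middle of the cross bar's top, 166 mm up. The pegs' ends, 52 mm in front of it, turn up 10 mm above the peg's top side: a plate must be raised 11 to 20 mm (15 is right), then brought forward (-x of the rack) at least 35 mm, before it is raised further
- keeper (a joint): slide of the sprung keeper, m: 0 home, 0.045 out at its stop; moves along -y of the rack. Home, its four tabs (tops 100 mm up) stand before the plates' lower parts and stop them coming forward; out, they stand in the gaps. A spring draws it home with 1 to 3 N but its guides grip with 5 N, so it stays where left: 8 N to pull, 4 N to push
- keeper_grip (a point): middle of the top of the keeper's black upright grip, at the rack's -y end, 130 mm above the bench: 24 mm along the rack's x, 18 mm along its y, 70 mm high
- screws_can: small food tin used for screws, 75 mm across, 58 mm high, standing by; origin at its underside
- mug: dotted mug, 78 mm across, 93 mm high, standing by; origin at its underside
- sanding: cork-brown sanding block, 62 x 100 x 28 mm, lying by; origin at its underside
Things that resemble listed ones, but are neither listed nor needed, are in the scene too. Leave any orange, red or turquoise look-alike of the round_a alone.

How it is judged:
On the way, in this order (a step that is already met when the one before it is completed fails the run):
1. the keeper is drawn out to its stop (value of joint keeper above 0.041 m), for 0.2 s.
2. every plate present stands released in a slot of the nest of its tag's shape (z of round_a in the frame of round_nest between 0 and 0.018 m and x of round_a in the frame of round_nest between -0.035 and 0.035 m and y of round_a in the frame of round_nest between -0.014 and 0.014 m and angle between each of round_a, round_b, oblong_a, oblong_b's own z axis and vertical below 0.35 rad and contact force between each of round_a, round_b, oblong_a, oblong_b and the fingers below 0.3 N and linear speed of each of round_a, round_b, oblong_a, oblong_b below 0.03 m/s and z of round_b in the frame of round_nest between 0 and 0.018 m and x of round_b in the frame of round_nest between -0.035 and 0.035 m and y of round_b in the frame of round_nest between -0.014 and 0.014 m and z of oblong_a in the frame of oblong_nest between 0 and 0.018 m and x of oblong_a in the frame of oblong_nest between -0.035 and 0.035 m and y of oblong_a in the frame of oblong_nest between -0.014 and 0.014 m and z of oblong_b in the frame of oblong_nest between 0 and 0.018 m and x of oblong_b in the frame of oblong_nest between -0.035 and 0.035 m and y of oblong_b in the frame of oblong_nest between -0.014 and 0.014 m), for 0.2 s.
At the end, for the whole second after the job is handed in: Every plate present stands released and at rest in a slot of the nest with its tag's shape: bottom edge under 10 mm off the slot floor, within 35 mm in x and 14 mm in y of the nest's centre, leaning under 20 degrees; the keeper is within 5 mm of home (all of step 2 and value of joint keeper below 0.005 m); the robot touches nothing.
It fails at once if a bystander (mug, tin or sanding block) is shifted more than 30 mm (distance of any of screws_can, mug, sanding from where it was at the start of the episode above 0.03 m).
Of round_a, round_b, oblong_a, oblong_b only 3 to 4 are there at a start; the rules pass over those that are not, and their reading is None.
At some moment in a run one of round_nest, oblong_nest may be knocked a few centimetres aside while the robot is not near it.
It also fails if it takes over 210 s, if anything falls off the work surface, if the arm or the gripper's body presses on something with over 40 N, if the wrist force passes 120 N, or if a joint passes its speed limit or range.

## Robot

A 6-joint arm with a two-finger parallel gripper is mounted at the origin on a cart in front of the work surface, level with it; the furniture and walls round the work are solid. World frame = base frame: x ahead of the robot, y to its left, z up, the work surface at z = 0. Lengths are in m, angles in rad, forces in N, time in s.
With the tool pointing down it reaches from about 0.4 to 0.825 m from the base axis. Payload 7 kg.
Tool frame: the origin (TCP) lies on the front face of the gripper's body, between the roots of the fingers; the fingertips stand 66 mm ahead of it and the grasp point (between the pads) lies 47 mm ahead of it; z points along the fingers, y is the line along which they close (so a half turn about z gives the same grasp; the last joint's range is limited). The gripper opens to 88 mm and grips with 3 to 60 N. Pads are 19 mm wide; open, the fingers measure 130 mm over their backs; the gripper's body (78 mm by 193 mm) begins 47 mm behind the grasp point.
Start: joints at [-0.98, 0.359, 0.012, 0, -1.224, -0.288], TCP at [0.201, -0.644, 0.292] pointing down, gripper open.
Joint ranges: [-3.07, 3.07], [-1.43, 2.12], [-1.02, 1.25], [-3.03, 1.67], [-3.05, -0], [-3.03, 3.03]. Speed limits (rad/s): [2.39, 2.39, 3.01, 3.14, 3.14, 3.14].

## Interface

Orientations are given as [roll, pitch, yaw] about the fixed x, y, z axes, in that order (R = Rz(yaw) Ry(pitch) Rx(roll)).
In Python, from station import arm gives the robot as it stands. The module is installed in compiled form; this text tells all that it offers.
- The arm moves only by the tool move_arm, never from a script. Its argument "increments" is a list of rows, each an object of numbers: "jaw": the gripper command: -1 is shut, 1 is fully open, values between are in proportion; "dx", "dy", "dz": the shift along the tool's x, y, z in m; "twist": the turn about the tool's z in rad. A call has 1 to 12 rows; each row shifts and turns the commanded pose from where the row before left it, along the tool's axes as they then stand; what a row does not reach is not made up. A row lasts 1/12 s, in which the tool goes at most 41.7 mm and 7.16 degrees, less where a joint would pass 70% of its speed; a pose out of reach is approached as far as the arm can. A call is refused whole if a number of a shift passes 0.0417 or a number of a turn 0.125, either way. A call with a gripper value outside its range is refused whole. The fingers move at their own pace and stop on an object; "force" is the grip in N (left out, the last holds). Time passes only in rows, so rows that do not move let the fingers close. It gives the time, the measured TCP pose, the force, the opening and the grip force at its end, in the units of the state.
- arm.get_state(): the state, without advancing time (a new reading comes with each control period).
- arm.grab_frame(name): name is "scene" or "top" or "wrist"; returns the picture (400x640x3 uint8, blue, green, red); there is no depth.
- arm.camera_info(name): a dict with "K" (3x3 intrinsics, pixels), "extrinsics" (4x4, takes a point from camera to world coordinates). Camera axes: x right, y down, z forward; pixel columns grow to the right and rows downward; lengths in m; the calibration is good to about 2 mm. A picture is of the moment at which its call begins: read the wrist's pose just before it. camera_info takes no time and is no camera call; for the wrist camera it gives the pose at the moment of the call.
- arm.job_done(): hands the job in; it is judged then, once.
Trained networks look in the newest picture that a camera, given by its name, has taken for a name from the list of things; names that differ only in an ending like _2 or _b are one class to them, and where a whole thing is asked for, a point or a joint stands for the part that bears it (a point fixed in the world has none). Each returns a list of dicts, best first, with "score" (0 to 1); they miss things now and then, are a little off and sometimes report something else, mostly with a low value. They report only what shows in the picture. A call takes as long as a camera call. They do not tell look-alikes from the thing itself.
- arm.find_in(camera, name): "position" ([x, y, z] in m, in world coordinates, good to about 4 mm: the middle of the surface that is visible of it).
- arm.silhouettes(camera, name): "pixels" (400x640 bool, what is visible of it).
- arm.pinpoint(camera, name): "position" ([x, y, z] in m, in world coordinates, good to about 4 mm: a listed point, or the origin of a listed thing).
The state is a dict: "t": time; "q": joint angles; "qd": joint speeds; "joint_efforts": joint torques, N m; "eef_pos": TCP position; "ee_rot": TCP orientation; "force": force on the tool from outside, world axes, zero at the start; "moment": the same for the moment, N m; "width": finger opening in m; "gripper_force": force on a finger pad.
Only numpy, scipy, OpenCV 4.12 (cv2) and the standard library are available. Lean on these libraries where they do the work, as an engineer would, in place of code of your own. Each camera call takes 0.05 s, during which the arm holds its last target. There are 200 camera calls.

## Working session

There is one attempt and no reset: what is moved stays moved. The work goes in short steps, Python scripts to look and compute and a tool call to move; the robot and the scene stay as the last step left them, time stands still between calls to the robot, and variables do not carry over. Pictures are saved under pics/ and viewed, at most 15 in all, crops included, and the job is handed in when it is done.

Besides the shell and the picture viewer there is one more tool, called after "Emit:" by a JSON object that holds its "api" and its "payload". move_arm: Moves the arm, as the interface text tells. Its arguments: {"type":"object","properties":{"increments":{"type":"array"},"force":{"type":"number"}},"required":["increments"]}

```bash
mkdir -p pics
cat > h.py <<'E'
import numpy as np, cv2
from station import arm
def snap(cam,fn,crop=None,scale=1):
    im=arm.grab_frame(cam)
    o=im if crop is None else im[crop[1]:crop[3],crop[0]:crop[2]]
    if scale!=1:o=cv2.resize(o,None,fx=scale,fy=scale,interpolation=cv2.INTER_CUBIC)
    cv2.imwrite('pics/'+fn,o);return im
def ray(cam,u,v,z):
    c=arm.camera_info(cam);K=np.array(c['K']);E=np.array(c['extrinsics'])
    d=E[:3,:3]@np.linalg.solve(K,[u,v,1.]);o=E[:3,3]
    return o+d*(z-o[2])/d[2]
def proj(cam,p):
    c=arm.camera_info(cam);K=np.array(c['K']);E=np.linalg.inv(np.array(c['extrinsics']))
    q=K@(E[:3,:3]@np.array(p)+E[:3,3]);return q[:2]/q[2]
E
python3 - <<'E'
from h import *
np.set_printoptions(precision=3,suppress=True)
s=arm.get_state();print({k:np.round(v,3) for k,v in s.items()})
for cam in ['scene','top']:
    snap(cam,cam+'0.png')
    print(cam,np.array(arm.camera_info(cam)['extrinsics'])[:3,3])
    for n in ['round_a','oblong_a','round_nest','oblong_nest','bar_mid','keeper_grip','rack','mug','screws_can','sanding']:
        try:print(n,[(np.round(d['position'],3).tolist(),round(d['score'],2)) for d in arm.pinpoint(cam,n)])
        except Exception as e:print(n,e)
E
```

```text
{'t': np.float64(0.0), 'q': array([-0.98 ,  0.359,  0.011, -0.   , -1.224, -0.288]), 'qd': array([-0.   , -0.001, -0.002, -0.001,  0.001,  0.   ]), 'joint_efforts': array([ -0.002, -58.273,  29.305,   6.997,   0.007,  -0.   ]), 'eef_pos': array([ 0.201, -0.644,  0.291]), 'ee_rot': array([ 3.14 , -0.   , -2.839]), 'force': array([0.167, 0.464, 0.646]), 'moment': array([-0.027, -0.032,  0.035]), 'gripper_force': np.float64(0.0), 'width': np.float64(0.088)}
scene [-0.098  0.749  1.291]
round_a [([0.471, 0.091, 0.001], 0.78), ([0.525, 0.158, 0.0], 0.64), ([0.503, 0.326, 0.0], 0.63), ([0.471, -0.115, 0.0], 0.53), ([0.572, 0.065, 0.069], 0.52)]
oblong_a [([0.57, -0.021, 0.069], 0.62), ([0.44, -0.268, 0.0], 0.47), ([0.575, -0.199, 0.073], 0.45)]
round_nest [([0.41, 0.198, -0.001], 0.94)]
oblong_nest [([0.437, -0.268, -0.004], 0.97), ([0.603, -0.063, 0.165], 0.4)]
bar_mid [([0.602, -0.063, 0.166], 0.91)]
keeper_grip [([0.549, -0.303, 0.13], 0.57), ([0.57, -0.112, 0.071], 0.57)]
rack [([0.605, -0.065, -0.0], 0.79)]
mug [([0.511, 0.486, 0.001], 0.9)]
screws_can [([0.525, -0.488, -0.002], 0.77)]
sanding [([0.399, 0.0, -0.004], 0.82)]
top [-0.147 -0.159  1.611]
round_a [([0.503, 0.326, -0.001], 0.61), ([0.578, 0.068, 0.068], 0.56), ([0.519, 0.153, -0.001], 0.47), ([0.474, 0.096, 0.004], 0.38)]
oblong_a [([0.574, -0.202, 0.072], 0.68), ([0.543, -0.298, 0.129], 0.18)]
round_nest [([0.411, 0.194, -0.003], 0.64), ([0.509, 0.485, 0.001], 0.24)]
oblong_nest []
bar_mid []
keeper_grip [([0.543, -0.3, 0.129], 0.57)]
rack []
mug [([0.509, 0.484, -0.001], 0.93)]
screws_can []
sanding []
```

View pics/scene0.png

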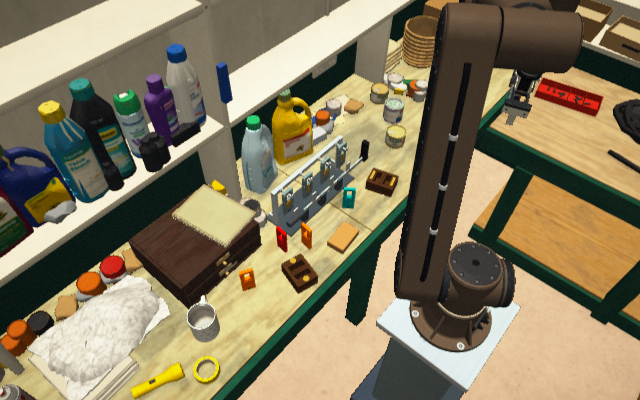

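View pics/top0.png

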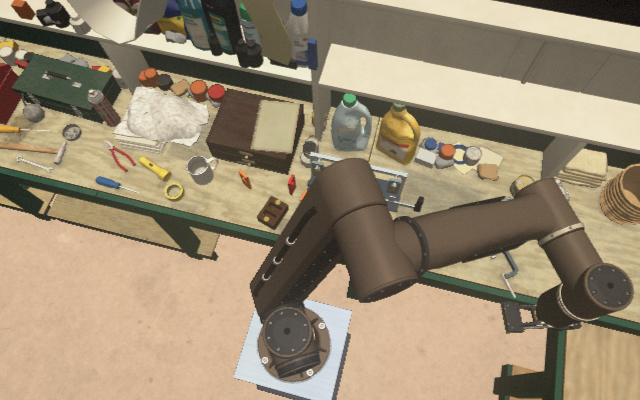

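The scene view shows the rack at about (312,185) with several grey plates on it. The round nest is at (299,272), the oblong nest at (381,182) and the black grip at (364,150). The look-alikes are red (282,238), orange (306,235) and (247,278), and turquoise (348,197). I'll confirm in a close crop.

Run:
```python
from h import *
im=cv2.imread('pics/scene0.png')
cv2.imwrite('pics/crop1.png',cv2.resize(im[130:300,235:405],None,fx=3.5,fy=3.5,interpolation=cv2.INTER_CUBIC))
for n in ['keeper_grip','rack','oblong_nest','round_nest']:
    for d in arm.silhouettes('scene',n)[:2]:
        m=d['pixels'];ys,xs=np.nonzero(m);print(n,d['score'],m.sum(),xs.min(),xs.max(),ys.min(),ys.max())
        print(cv2.minAreaRect(np.c_[xs,ys].astype(np.float32)))
```

```text
keeper_grip 0.56 463 293 368 140 216
((333.5, 180.49998474121094), (15.55634880065918, 104.65180206298828), 45.0)
keeper_grip 0.36 232 282 292 186 213
((287.0, 199.5), (27.0, 10.0), 90.0)
rack 0.73 664 365 398 167 196
((381.04998779296875, 181.35000610351562), (29.4091796875, 23.40085220336914), 18.43494987487793)
rack 0.66 2877 267 367 135 234
((317.5975646972656, 180.60931396484375), (45.3956413269043, 125.13105773925781), 48.23970031738281)
oblong_nest 0.72 3366 267 369 135 234
((318.2513122558594, 179.72508239746094), (47.105167388916016, 127.2263412475586), 47.862403869628906)
round_nest 0.78 872 282 317 254 291
((299.83892822265625, 272.4127502441406), (35.22697448730469, 26.952730178833008), 55.00798034667969)
```

View pics/crop1.png

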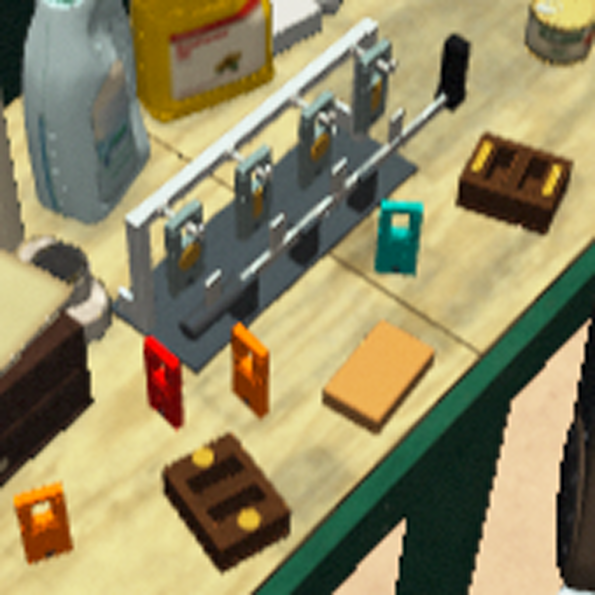

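The crop confirms four grey plates on the rack. From +y to -y they look round (crop 185,245), oblong (255,195), round (320,140), oblong (375,85). The coloured plates are decoys. I'll move to a high viewpoint for the wrist camera.

Emit:
{"api": "move_arm", "payload": {"increments": [{"twist": 0.1, "jaw": 1}, {"twist": 0.1}, {"twist": 0.102}, {"dx": -0.014, "dy": 0.036, "dz": -0.01}, {"dx": -0.014, "dy": 0.036, "dz": -0.01}, {"dx": -0.014, "dy": 0.036, "dz": -0.01}, {"dx": -0.014, "dy": 0.036, "dz": -0.01}, {"dx": -0.014, "dy": 0.036, "dz": -0.01}, {"dx": -0.014, "dy": 0.036, "dz": -0.01}, {"dx": -0.014, "dy": 0.036, "dz": -0.01}, {"dx": -0.014, "dy": 0.036, "dz": -0.01}, {"dx": -0.014, "dy": 0.036, "dz": -0.01}]}}

```text
$.increments[0]: bad value
```

Emit:
{"api": "move_arm", "payload": {"increments": [{"dx": -0.014, "dy": 0.036, "dz": -0.01}, {"dx": -0.014, "dy": 0.036, "dz": -0.01}, {"dx": -0.014, "dy": 0.036, "dz": -0.01}, {"dx": -0.014, "dy": 0.036, "dz": -0.01}, {"dy": 0.036}, {"dx": 0}, {"dx": 0}]}}

```text
$.increments[0]: bad value
```

Run:
```python
from h import *
np.set_printoptions(precision=4,suppress=True)
s=arm.get_state();print(s['eef_pos'],s['ee_rot'],s['q'])
c=arm.camera_info('wrist');print(np.array(c['K']),np.array(c['extrinsics']))
snap('wrist','w1.png')
for n in ['round_a','oblong_a','round_nest','oblong_nest','bar_mid','keeper_grip']:
    print(n,[(np.round(d['position'],3).tolist(),round(d['score'],2)) for d in arm.pinpoint('wrist',n)])
print('bar ends',ray('scene',272.1,192.3,.166),ray('scene',341.6,136.3,.166))
```

```text
[ 0.2013 -0.6443  0.2922] [ 3.1416  0.     -2.8388] [-0.9799  0.3586  0.0119 -0.     -1.2241 -0.2881]
[[329.17     0.     320.1099]
 [  0.     329.17   201.3418]
 [  0.       0.       1.    ]] [[-0.2965  0.916   0.2701  0.1279]
 [ 0.955   0.2844  0.084  -0.6671]
 [ 0.0001  0.2828 -0.9592  0.3846]
 [ 0.      0.      0.      1.    ]]
round_a []
oblong_a []
round_nest []
oblong_nest []
bar_mid []
keeper_grip []
bar ends [0.6058 0.1009 0.166 ] [ 0.6005 -0.2343  0.166 ]
```

View pics/w1.png

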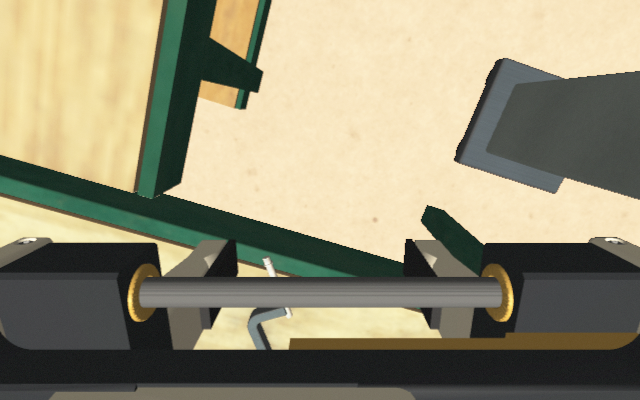

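The wrist view shows only floor and the gripper, because every row needs all its keys. I'm resending the move.

Emit:
{"api": "move_arm", "payload": {"increments": [{"dx": 0, "dy": 0, "dz": 0, "twist": 0.1, "jaw": 1}, {"dx": 0, "dy": 0, "dz": 0, "twist": 0.1, "jaw": 1}, {"dx": 0, "dy": 0, "dz": 0, "twist": 0.102, "jaw": 1}, {"dx": -0.014, "dy": 0.036, "dz": -0.01, "twist": 0, "jaw": 1}, {"dx": -0.014, "dy": 0.036, "dz": -0.01, "twist": 0, "jaw": 1}, {"dx": -0.014, "dy": 0.036, "dz": -0.01, "twist": 0, "jaw": 1}, {"dx": -0.014, "dy": 0.036, "dz": -0.01, "twist": 0, "jaw": 1}, {"dx": -0.014, "dy": 0.036, "dz": -0.01, "twist": 0, "jaw": 1}, {"dx": -0.014, "dy": 0.036, "dz": -0.01, "twist": 0, "jaw": 1}, {"dx": -0.014, "dy": 0.036, "dz": -0.01, "twist": 0, "jaw": 1}, {"dx": -0.014, "dy": 0.036, "dz": -0.01, "twist": 0, "jaw": 1}, {"dx": -0.014, "dy": 0.036, "dz": -0.01, "twist": 0, "jaw": 1}]}}

```text
t: 2.65
eef_pos: [0.327, -0.3185, 0.3829]
ee_rot: [-3.141, 0.001, -3.141]
force: [1.9, -0.1, 0.1]
width: 0.0877
gripper_force: 0.0
```

Emit:
{"api": "move_arm", "payload": {"increments": [{"dx": -0.014, "dy": 0.036, "dz": -0.01, "twist": 0, "jaw": 1}, {"dx": -0.014, "dy": 0.036, "dz": -0.01, "twist": 0, "jaw": 1}, {"dx": -0.014, "dy": 0.036, "dz": -0.01, "twist": 0, "jaw": 1}, {"dx": -0.014, "dy": 0.036, "dz": -0.01, "twist": 0, "jaw": 1}, {"dx": 0, "dy": 0.036, "dz": 0, "twist": 0, "jaw": 1}, {"dx": 0, "dy": 0, "dz": 0, "twist": 0, "jaw": 1}, {"dx": 0, "dy": 0, "dz": 0, "twist": 0, "jaw": 1}]}}

```text
t: 3.23
eef_pos: [0.3831, -0.1382, 0.4227]
ee_rot: [3.141, 0.001, -3.136]
force: [0.3, 0.2, 0.2]
width: 0.0877
gripper_force: 0.0
```

Run:
```python
from h import *
np.set_printoptions(precision=4,suppress=True)
s=arm.get_state();print(s['t'],s['eef_pos'],s['ee_rot'],s['q'])
snap('wrist','w2.png')
for n in ['round_a','oblong_a','round_nest','oblong_nest','bar_mid','keeper_grip']:
    print(n,[(np.round(d['position'],3).tolist(),round(d['score'],2)) for d in arm.pinpoint('wrist',n)])
```

```text
3.2333 [ 0.3831 -0.1382  0.4227] [ 3.1413  0.0015 -3.1357] [ 0.144  -0.1692 -0.2918 -0.0001 -1.4467 -1.7089]
round_a [([0.471, -0.114, 0.0], 0.92), ([0.476, 0.092, 0.004], 0.86), ([0.503, 0.326, 0.0], 0.78), ([0.533, -0.493, 0.001], 0.69), ([0.521, 0.152, -0.003], 0.61)]
oblong_a []
round_nest [([0.41, 0.199, 0.0], 0.95)]
oblong_nest [([0.442, -0.272, 0.003], 0.8)]
bar_mid [([0.603, -0.067, 0.166], 0.83)]
keeper_grip []
```

View pics/w2.png

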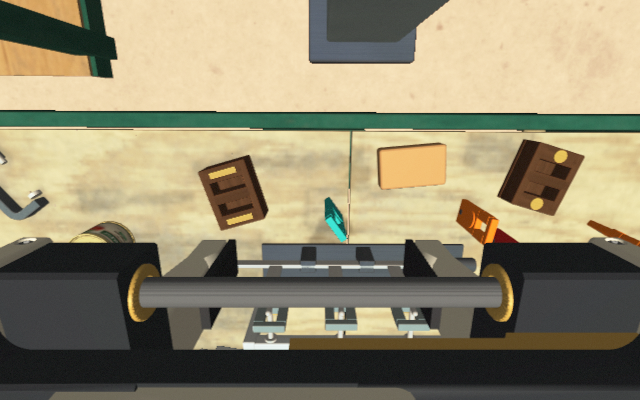

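The wrist view shows the oblong nest at (232,192) with bars at (222,172) and (239,219), and the round nest at (541,177) with discs at (560,157) and (537,204). The sanding block is at (411,166). I'll measure the nests from the brass marks and silhouettes.

```bash
cat >> h.py <<'E'
def nests(cam='wrist',names=('round_nest','oblong_nest')):
    im=arm.grab_frame(cam)
    for n in names:
        L=arm.pinpoint(cam,n)
        if not L: print(n,'missed');continue
        p=np.array(L[0]['position']);u,v=proj(cam,[p[0],p[1],.043])
        R=40
        y0,x0=max(int(v)-R,0),max(int(u)-R,0)
        hsv=cv2.cvtColor(im[y0:int(v)+R,x0:int(u)+R],cv2.COLOR_BGR2HSV)
        m=cv2.inRange(hsv,(18,110,120),(36,255,255))
        k,l,st,ce=cv2.connectedComponentsWithStats(m)
        g=[ray(cam,*(ce[i]+[x0,y0]),.043)[:2] for i in range(1,k) if st[i,4]>=20]
        sz=[st[i,4] for i in range(1,k) if st[i,4]>=20]
        print(n,'pin',np.round(p,3),L[0]['score'],'marks',np.round(g,4).tolist(),sz)
        if len(g)>=2:
            idx=np.argsort(sz)[-2:];a,b=g[idx[0]],g[idx[1]]
            if a[0]>b[0]:a,b=b,a
            print('  mid',np.round((a+b)/2,4),'yaw x-axis',np.arctan2(b[1]-a[1],b[0]-a[0]).round(3),'sep',np.linalg.norm(b-a).round(4))
E
python3 - <<'E'
from h import *
nests()
im=cv2.imread('pics/w2.png')
a=cv2.resize(im[130:240,180:290],(440,440),interpolation=cv2.INTER_CUBIC);b=cv2.resize(im[120:230,490:600],(440,440)[:2],interpolation=cv2.INTER_CUBIC)
cv2.imwrite('pics/nest.png',cv2.resize(np.hstack([a,b]),(800,400)))
E
```

```text
round_nest pin [0.412 0.195 0.002] 0.91 marks [[0.3765, 0.2072], [0.448, 0.1866]] [np.int32(149), np.int32(136)]
  mid [0.4123 0.1969] yaw x-axis -0.281 sep 0.0744
oblong_nest pin [ 0.442 -0.27  -0.001] 0.73 marks [[0.4027, -0.2803], [0.474, -0.2599]] [np.int32(193), np.int32(171)]
  mid [ 0.4383 -0.2701] yaw x-axis 0.279 sep 0.0742
```

View pics/nest.png

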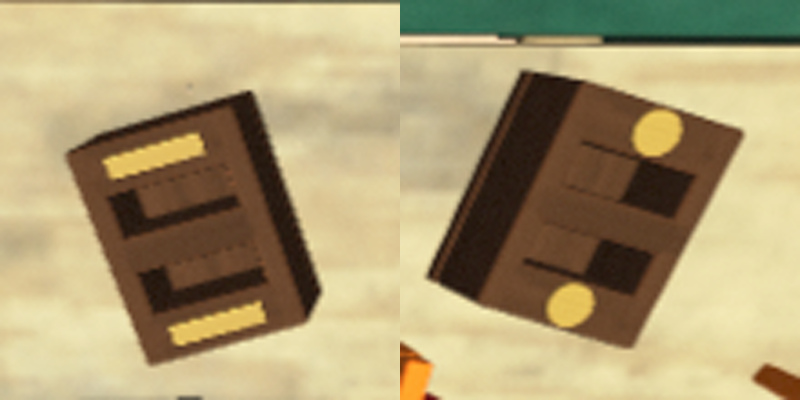

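Both marks measure as expected: round nest centre (.412,.197) with yaw -.28, oblong nest centre (.438,-.270) with yaw +.28, and marks 74 mm apart. Next is the keeper grip, at about (.546,-.301).

Emit:
{"api": "move_arm", "payload": {"increments": [{"dx": -0.0326, "dy": -0.0326, "dz": 0, "twist": 0, "jaw": 1}, {"dx": -0.0326, "dy": -0.0326, "dz": 0, "twist": 0, "jaw": 1}, {"dx": -0.0326, "dy": -0.0326, "dz": 0, "twist": 0, "jaw": 1}, {"dx": -0.0326, "dy": -0.0326, "dz": 0, "twist": 0, "jaw": 1}, {"dx": -0.0326, "dy": -0.0326, "dz": 0, "twist": 0, "jaw": 1}, {"dx": 0, "dy": 0, "dz": 0.03, "twist": 0, "jaw": 1}, {"dx": 0, "dy": 0, "dz": 0.03, "twist": 0, "jaw": 1}, {"dx": 0, "dy": 0, "dz": 0.03, "twist": 0, "jaw": 1}, {"dx": 0, "dy": 0, "dz": 0.03, "twist": 0, "jaw": 1}, {"dx": 0, "dy": 0, "dz": 0, "twist": 0, "jaw": 1}, {"dx": 0, "dy": 0, "dz": 0, "twist": 0, "jaw": 1}]}}

```text
t: 4.65
eef_pos: [0.5297, -0.2877, 0.3012]
ee_rot: [3.141, -0.004, -3.141]
force: [0.2, -0.3, 1.1]
width: 0.0876
gripper_force: 0.0
```

Run:
```python
from h import *
np.set_printoptions(precision=4,suppress=True)
s=arm.get_state();print(s['t'],s['eef_pos'],s['ee_rot'],s['q'])
for cam in ['wrist','top','scene']:
    im=snap(cam,'k_%s.png'%cam)
    print(cam,[(np.round(d['position'],3).tolist(),round(d['score'],2)) for d in arm.pinpoint(cam,'keeper_grip')], [(np.round(d['position'],3).tolist(),round(d['score'],2)) for d in arm.pinpoint(cam,'bar_mid')])
print(proj('scene',[.546,-.301,.13]),proj('wrist',[.546,-.301,.13]))
a=cv2.resize(cv2.imread('pics/k_scene.png')[130:250,260:400],(700,600));cv2.imwrite('pics/k2.png',a)
```

```text
4.65 [ 0.5297 -0.2877  0.3012] [ 3.1413 -0.0036 -3.1412] [-0.1735  0.237  -0.1385  0.0004 -1.1989 -1.397 ]
wrist [([0.544, -0.304, 0.13], 0.84)] []
top [([0.54, -0.297, 0.131], 0.6)] [([0.608, -0.068, 0.164], 0.82)]
scene [([0.547, -0.301, 0.13], 0.78)] [([0.602, -0.065, 0.17], 0.98)]
[365.2372 141.136 ] [304.2354 216.9449]
```

View pics/k2.png

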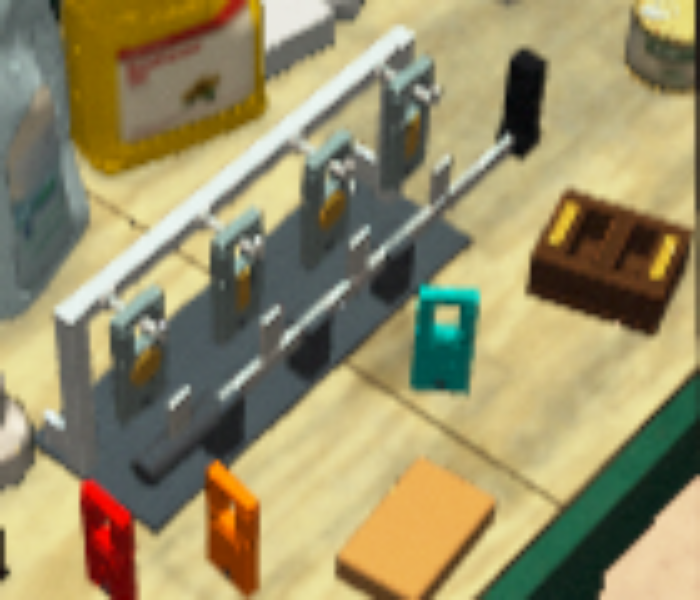

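The view shows all four plates still hanging, tags round, oblong, round, oblong from the +y end, and the black grip at (523,100) in the crop. I'm descending on the grip.

Emit:
{"api": "move_arm", "payload": {"increments": [{"dx": -0.016, "dy": -0.014, "dz": 0, "twist": 0, "jaw": 1}, {"dx": 0, "dy": 0, "dz": 0.02, "twist": 0, "jaw": 1}, {"dx": 0, "dy": 0, "dz": 0.025, "twist": 0, "jaw": 1}, {"dx": 0, "dy": 0, "dz": 0.025, "twist": 0, "jaw": 1}, {"dx": 0, "dy": 0, "dz": 0.025, "twist": 0, "jaw": 1}, {"dx": 0, "dy": 0, "dz": 0.02, "twist": 0, "jaw": 1}, {"dx": 0, "dy": 0, "dz": 0.008, "twist": 0, "jaw": 1}, {"dx": 0, "dy": 0, "dz": 0, "twist": 0, "jaw": 0.4}, {"dx": 0, "dy": 0, "dz": 0, "twist": 0, "jaw": -1}, {"dx": 0, "dy": 0, "dz": 0, "twist": 0, "jaw": -1}, {"dx": 0, "dy": 0, "dz": 0, "twist": 0, "jaw": -1}, {"dx": 0, "dy": 0, "dz": 0, "twist": 0, "jaw": -1}], "force": 40}}

```text
t: 6.1
eef_pos: [0.5469, -0.3015, 0.1806]
ee_rot: [-3.141, 0.002, -3.141]
force: [-0.2, -0.6, 0.1]
width: 0.0598
gripper_force: 0.0
```

Emit:
{"api": "move_arm", "payload": {"increments": [{"dx": 0, "dy": 0, "dz": 0, "twist": 0, "jaw": -1}, {"dx": 0, "dy": 0, "dz": 0, "twist": 0, "jaw": -1}, {"dx": 0, "dy": 0, "dz": 0, "twist": 0, "jaw": -1}]}}

```text
t: 6.35
eef_pos: [0.5464, -0.3013, 0.1795]
ee_rot: [-3.142, 0.001, -3.141]
force: [0.1, -0.2, 0.3]
width: 0.0397
gripper_force: 0.0
```

Emit:
{"api": "move_arm", "payload": {"increments": [{"dx": 0, "dy": 0, "dz": 0, "twist": 0, "jaw": -1}, {"dx": 0, "dy": 0, "dz": 0, "twist": 0, "jaw": -1}, {"dx": 0, "dy": 0, "dz": 0, "twist": 0, "jaw": -1}, {"dx": 0, "dy": 0, "dz": 0, "twist": 0, "jaw": -1}, {"dx": 0, "dy": 0, "dz": 0, "twist": 0, "jaw": -1}]}}

```text
t: 6.77
eef_pos: [0.5463, -0.3011, 0.1791]
ee_rot: [3.141, -0.0, -3.141]
force: [-0.2, 2.9, 2.0]
width: 0.0176
gripper_force: 40.0
```

Emit:
{"api": "move_arm", "payload": {"increments": [{"dx": 0, "dy": -0.007, "dz": 0, "twist": 0, "jaw": -1}, {"dx": 0, "dy": -0.007, "dz": 0, "twist": 0, "jaw": -1}, {"dx": 0, "dy": -0.007, "dz": 0, "twist": 0, "jaw": -1}, {"dx": 0, "dy": -0.007, "dz": 0, "twist": 0, "jaw": -1}, {"dx": 0, "dy": -0.006, "dz": 0, "twist": 0, "jaw": -1}, {"dx": 0, "dy": -0.005, "dz": 0, "twist": 0, "jaw": -1}, {"dx": 0, "dy": -0.004, "dz": 0, "twist": 0, "jaw": -1}, {"dx": 0, "dy": 0, "dz": 0, "twist": 0, "jaw": -1}]}}

```text
t: 7.43
eef_pos: [0.5464, -0.342, 0.1791]
ee_rot: [3.138, -0.0, -3.141]
force: [0.2, 15.4, 5.8]
width: 0.0174
gripper_force: 40.0
```

Emit:
{"api": "move_arm", "payload": {"increments": [{"dx": 0, "dy": -0.003, "dz": 0, "twist": 0, "jaw": -1}, {"dx": 0, "dy": -0.002, "dz": 0, "twist": 0, "jaw": -1}, {"dx": 0, "dy": 0, "dz": 0, "twist": 0, "jaw": -1}, {"dx": 0, "dy": 0, "dz": 0, "twist": 0, "jaw": -1}, {"dx": 0, "dy": 0, "dz": 0, "twist": 0, "jaw": -1}]}}

```text
t: 7.85
eef_pos: [0.5464, -0.3429, 0.1789]
ee_rot: [3.133, -0.001, -3.14]
force: [-0.5, 36.1, 13.9]
width: 0.0175
gripper_force: 40.0
```

The force jumped from 15 to 36 N within 1 mm, so the keeper is at its stop. I'll release it and lift away.

Emit:
{"api": "move_arm", "payload": {"increments": [{"dx": 0, "dy": 0.002, "dz": 0, "twist": 0, "jaw": -1}, {"dx": 0, "dy": 0, "dz": 0, "twist": 0, "jaw": 0.2}, {"dx": 0, "dy": 0, "dz": 0, "twist": 0, "jaw": 0.2}, {"dx": 0, "dy": 0, "dz": 0, "twist": 0, "jaw": 0.2}, {"dx": 0, "dy": 0, "dz": 0, "twist": 0, "jaw": 0.2}, {"dx": 0, "dy": 0, "dz": -0.02, "twist": 0, "jaw": 1}, {"dx": 0, "dy": 0, "dz": -0.03, "twist": 0, "jaw": 1}, {"dx": 0, "dy": 0, "dz": -0.03, "twist": 0, "jaw": 1}, {"dx": 0, "dy": 0, "dz": -0.03, "twist": 0, "jaw": 1}, {"dx": 0, "dy": 0, "dz": 0, "twist": 0, "jaw": 1}, {"dx": 0, "dy": 0, "dz": 0, "twist": 0, "jaw": 1}]}}

```text
t: 8.77
eef_pos: [0.5469, -0.3483, 0.2915]
ee_rot: [-3.14, 0.004, -3.141]
force: [-0.6, 0.1, -0.6]
width: 0.0786
gripper_force: 0.0
```

Run:
```python
from h import *
np.set_printoptions(precision=4,suppress=True)
s=arm.get_state();print(s['t'],s['eef_pos'],s['ee_rot'],s['q'])
for cam in ['wrist','scene']:
    im=snap(cam,'l_%s.png'%cam)
    for n in ['keeper_grip','round_a','oblong_a']:
        print(cam,n,[(np.round(d['position'],3).tolist(),round(d['score'],2)) for d in arm.pinpoint(cam,n)])
cv2.imwrite('pics/l2.png',cv2.resize(im[130:250,260:400],(700,600)))
```

```text
8.7667 [ 0.5469 -0.3483  0.2915] [-3.1398  0.0042 -3.1414] [-0.2664  0.3134 -0.0556  0.0007 -1.1972 -1.3045]
wrist keeper_grip [([0.542, -0.344, 0.132], 0.91), ([0.577, -0.201, 0.069], 0.19)]
wrist round_a [([0.474, -0.114, 0.002], 0.63), ([0.569, -0.107, 0.071], 0.58)]
wrist oblong_a [([0.576, -0.2, 0.068], 0.7)]
scene keeper_grip []
scene round_a [([0.504, 0.326, 0.001], 0.82), ([0.573, 0.066, 0.072], 0.73), ([0.471, 0.095, 0.003], 0.63), ([0.473, -0.116, 0.004], 0.54), ([0.571, -0.112, 0.072], 0.53), ([0.508, 0.486, -0.003], 0.46)]
scene oblong_a [([0.571, -0.019, 0.07], 0.69), ([0.575, -0.2, 0.075], 0.56), ([0.435, -0.265, -0.002], 0.49)]
```

View pics/l2.png

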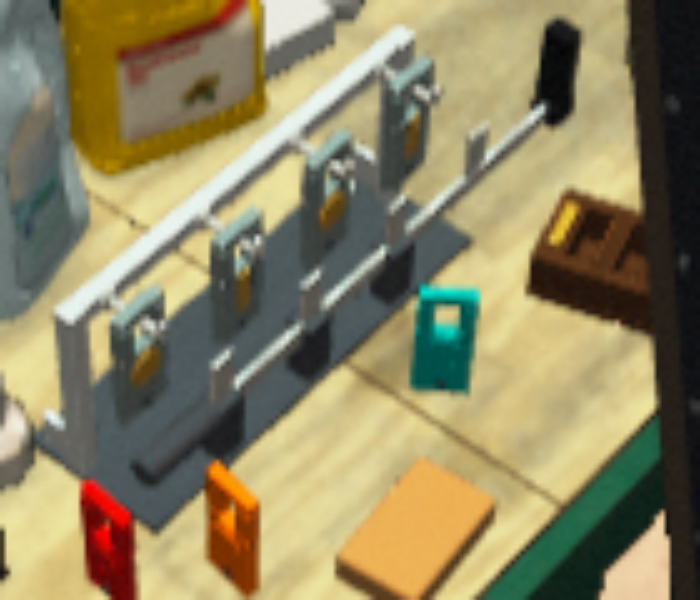

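The keeper is now out: its grip is at (557,70) in the crop, the tabs stand in the gaps, and all plates still hang. First pick is the oblong plate at the -y end, at (.572,-.200).

Emit:
{"api": "move_arm", "payload": {"increments": [{"dx": -0.005, "dy": 0.025, "dz": 0, "twist": 0, "jaw": 0.4}, {"dx": -0.005, "dy": 0.03, "dz": 0, "twist": 0, "jaw": 0.4}, {"dx": -0.005, "dy": 0.03, "dz": 0, "twist": 0, "jaw": 0.4}, {"dx": -0.005, "dy": 0.03, "dz": 0, "twist": 0, "jaw": 0.4}, {"dx": -0.005, "dy": 0.025, "dz": 0, "twist": 0, "jaw": 0.4}, {"dx": 0, "dy": 0.008, "dz": 0, "twist": 0, "jaw": 0.4}, {"dx": 0, "dy": 0, "dz": 0, "twist": 0, "jaw": 0.4}, {"dx": 0, "dy": 0, "dz": 0, "twist": 0, "jaw": 0.4}], "force": 25}}

```text
t: 9.83
eef_pos: [0.5713, -0.199, 0.2891]
ee_rot: [-3.141, -0.0, -3.139]
force: [1.0, -0.3, -0.3]
width: 0.0613
gripper_force: 0.0
```

Run:
```python
from h import *
np.set_printoptions(precision=4,suppress=True)
s=arm.get_state();print(s['t'],s['eef_pos'],s['ee_rot'],s['width'])
im=snap('wrist','m.png')
for n in ['round_a','oblong_a']:
        print(n,[(np.round(d['position'],3).tolist(),round(d['score'],2)) for d in arm.pinpoint('wrist',n)])
print(proj('wrist',[.572,-.22,.17]),proj('wrist',[.572,-.18,.17]))
```

```text
9.8333 [ 0.5713 -0.199   0.2891] [-3.1414 -0.0003 -3.1395] 0.06129960197126414
round_a [([0.571, -0.108, 0.072], 0.98), ([0.473, -0.115, -0.0], 0.77), ([0.521, 0.156, -0.001], 0.66), ([0.579, 0.066, 0.073], 0.61), ([0.476, 0.094, 0.0], 0.59)]
oblong_a [([0.575, -0.202, 0.071], 0.8), ([0.571, -0.023, 0.068], 0.67)]
[291.2421 223.1705] [349.8115 223.0704]
```

View pics/m.png

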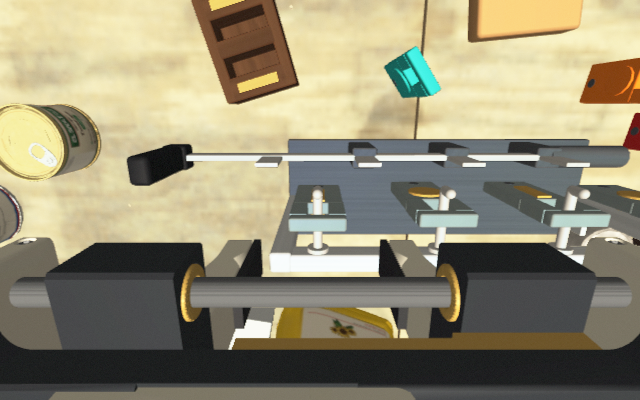

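The plate top sits at u 289–347, v≈224, right where predicted. Descending and gripping.

Emit:
{"api": "move_arm", "payload": {"increments": [{"dx": -0.001, "dy": -0.002, "dz": 0.025, "twist": 0, "jaw": 0.4}, {"dx": 0, "dy": 0, "dz": 0.025, "twist": 0, "jaw": 0.4}, {"dx": 0, "dy": 0, "dz": 0.025, "twist": 0, "jaw": 0.4}, {"dx": 0, "dy": 0, "dz": 0.013, "twist": 0, "jaw": 0.4}, {"dx": 0, "dy": 0, "dz": 0, "twist": 0, "jaw": 0.4}, {"dx": 0, "dy": 0, "dz": 0, "twist": 0, "jaw": -1}, {"dx": 0, "dy": 0, "dz": 0, "twist": 0, "jaw": -1}, {"dx": 0, "dy": 0, "dz": 0, "twist": 0, "jaw": -1}, {"dx": 0, "dy": 0, "dz": 0, "twist": 0, "jaw": -1}, {"dx": 0, "dy": 0, "dz": 0, "twist": 0, "jaw": -1}, {"dx": 0, "dy": 0, "dz": 0, "twist": 0, "jaw": -1}]}}

```text
t: 10.9
eef_pos: [0.5728, -0.2015, 0.2024]
ee_rot: [-3.141, 0.002, -3.141]
force: [-1.2, -0.6, 4.6]
width: 0.0396
gripper_force: 25.0
```

Emit:
{"api": "move_arm", "payload": {"increments": [{"dx": 0, "dy": 0, "dz": -0.006, "twist": 0, "jaw": -1}, {"dx": 0, "dy": 0, "dz": -0.009, "twist": 0, "jaw": -1}, {"dx": 0, "dy": 0, "dz": 0, "twist": 0, "jaw": -1}, {"dx": 0, "dy": 0, "dz": 0, "twist": 0, "jaw": -1}]}}

```text
t: 11.23
eef_pos: [0.5725, -0.2012, 0.2169]
ee_rot: [3.142, 0.001, -3.141]
force: [0.0, 0.2, -0.5]
width: 0.0402
gripper_force: 25.0
```

Emit:
{"api": "move_arm", "payload": {"increments": [{"dx": 0.01, "dy": 0, "dz": 0, "twist": 0, "jaw": -1}, {"dx": 0.012, "dy": 0, "dz": 0, "twist": 0, "jaw": -1}, {"dx": 0.012, "dy": 0, "dz": 0, "twist": 0, "jaw": -1}, {"dx": 0.012, "dy": 0, "dz": 0, "twist": 0, "jaw": -1}, {"dx": 0, "dy": 0, "dz": 0, "twist": 0, "jaw": -1}, {"dx": 0, "dy": 0, "dz": 0, "twist": 0, "jaw": -1}]}}

```text
t: 11.73
eef_pos: [0.5252, -0.2014, 0.2166]
ee_rot: [-3.142, 0.001, -3.141]
force: [0.1, 0.2, -1.1]
width: 0.04
gripper_force: 25.0
```

Emit:
{"api": "move_arm", "payload": {"increments": [{"dx": 0, "dy": 0, "dz": -0.022, "twist": 0, "jaw": -1}, {"dx": 0, "dy": 0, "dz": -0.03, "twist": 0, "jaw": -1}, {"dx": 0, "dy": 0, "dz": -0.03, "twist": 0, "jaw": -1}, {"dx": 0.012, "dy": -0.02, "dz": 0, "twist": -0.07, "jaw": -1}, {"dx": 0, "dy": -0.025, "dz": 0, "twist": -0.07, "jaw": -1}, {"dx": 0, "dy": -0.02, "dz": 0, "twist": -0.07, "jaw": -1}, {"dx": 0, "dy": 0, "dz": 0, "twist": -0.07, "jaw": -1}, {"dx": 0, "dy": 0, "dz": 0, "twist": 0, "jaw": -1}, {"dx": 0, "dy": 0, "dz": 0, "twist": 0, "jaw": -1}]}}

```text
t: 12.48
eef_pos: [0.5188, -0.2662, 0.298]
ee_rot: [3.141, -0.0, -2.864]
force: [-0.3, -1.7, -1.9]
width: 0.04
gripper_force: 25.0
```

```bash
cat >> h.py <<'E'
def rel(tx,ty,tz=None):
    s=arm.get_state();p=s['eef_pos'];y=s['ee_rot'][2];a,b=tx-p[0],ty-p[1]
    print('t %.1f at'%s['t'],np.round(p,4),'yaw',round(float(y),3),'w',round(float(s['width']),4))
    print('  dx %.4f dy %.4f'%(a*np.cos(y)+b*np.sin(y),a*np.sin(y)-b*np.cos(y)),'' if tz is None else 'dz %.4f'%(p[2]-tz))
E
python3 - <<'E'
from h import *
nests('wrist',['oblong_nest']);snap('wrist','n1.png')
rel(.4547,-.2654,.14)
E
```

```text
oblong_nest pin [ 0.437 -0.27   0.002] 0.87 marks [[0.404, -0.2797], [0.4718, -0.2591]] [np.int32(333), np.int32(218)]
  mid [ 0.4379 -0.2694] yaw x-axis 0.294 sep 0.0708
t 12.6 at [ 0.5189 -0.2656  0.2982] yaw -2.862 w 0.0398
  dx 0.0616 dy 0.0179 dz 0.1582
```

View pics/n1.png

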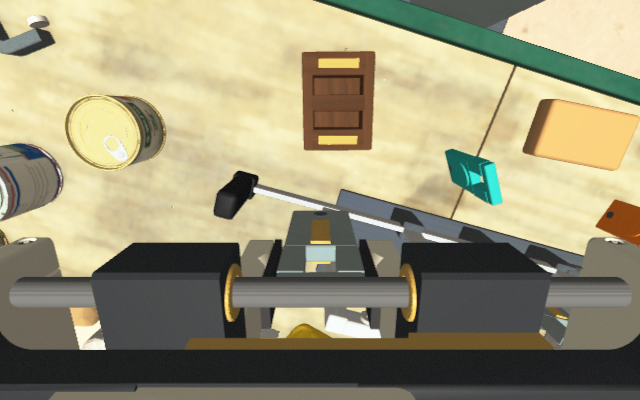

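The nest is unmoved and square to the tool, centred at (338,100). The held plate shows its oblong tag at (320,232). I'll place it in the far slot.

Emit:
{"api": "move_arm", "payload": {"increments": [{"dx": 0.02, "dy": 0.006, "dz": 0, "twist": 0, "jaw": -1}, {"dx": 0.021, "dy": 0.006, "dz": 0, "twist": 0, "jaw": -1}, {"dx": 0.0206, "dy": 0.006, "dz": 0, "twist": 0, "jaw": -1}, {"dx": 0, "dy": 0, "dz": 0.025, "twist": 0, "jaw": -1}, {"dx": 0, "dy": 0, "dz": 0.03, "twist": 0, "jaw": -1}, {"dx": 0, "dy": 0, "dz": 0.025, "twist": 0, "jaw": -1}, {"dx": 0, "dy": 0, "dz": 0.015, "twist": 0, "jaw": -1}, {"dx": 0, "dy": 0, "dz": 0.01, "twist": 0, "jaw": -1}, {"dx": 0, "dy": 0, "dz": 0, "twist": 0, "jaw": -1}, {"dx": 0, "dy": 0, "dz": 0, "twist": 0, "jaw": -1}]}}

```text
t: 13.47
eef_pos: [0.455, -0.2658, 0.1935]
ee_rot: [-3.141, -0.0, -2.861]
force: [0.0, -0.3, -1.1]
width: 0.0399
gripper_force: 25.0
```

Run:
```python
from h import *
snap('wrist','n2.png')
rel(.4547,-.2654,.14)
```

```text
t 13.5 at [ 0.4554 -0.2659  0.1941] yaw -2.86 w 0.0398
  dx 0.0005 dy 0.0007 dz 0.0541
```

View pics/n2.png

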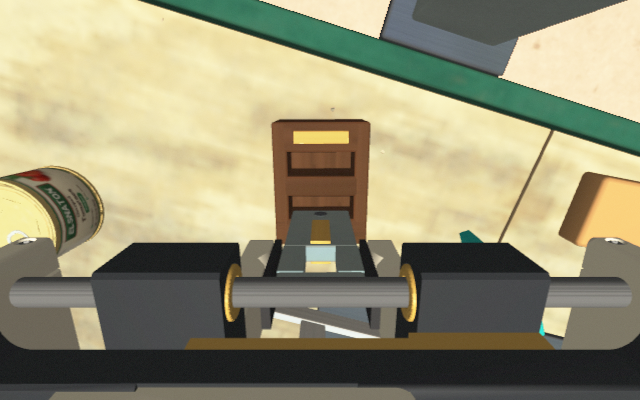

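The plate is at (320,225), laterally centred on the nest (321,180), and the slot is under it. Lowering.

Emit:
{"api": "move_arm", "payload": {"increments": [{"dx": 0, "dy": 0, "dz": 0.012, "twist": 0, "jaw": -1}, {"dx": 0, "dy": 0, "dz": 0.012, "twist": 0, "jaw": -1}, {"dx": 0, "dy": 0, "dz": 0.012, "twist": 0, "jaw": -1}, {"dx": 0, "dy": 0, "dz": 0.01, "twist": 0, "jaw": -1}, {"dx": 0, "dy": 0, "dz": 0.006, "twist": 0, "jaw": -1}, {"dx": 0, "dy": 0, "dz": 0, "twist": 0, "jaw": -1}, {"dx": 0, "dy": 0, "dz": 0, "twist": 0, "jaw": -1}]}}

```text
t: 14.1
eef_pos: [0.455, -0.266, 0.1417]
ee_rot: [-3.141, 0.0, -2.861]
force: [0.4, -0.1, -1.7]
width: 0.0402
gripper_force: 25.0
```

Emit:
{"api": "move_arm", "payload": {"increments": [{"dx": 0, "dy": 0, "dz": 0, "twist": 0, "jaw": 0.4}, {"dx": 0, "dy": 0, "dz": 0, "twist": 0, "jaw": 0.4}, {"dx": 0, "dy": 0, "dz": 0, "twist": 0, "jaw": 0.4}, {"dx": 0, "dy": 0, "dz": 0, "twist": 0, "jaw": 0.4}, {"dx": 0, "dy": 0, "dz": -0.02, "twist": 0, "jaw": 0.4}, {"dx": 0, "dy": 0, "dz": -0.03, "twist": 0, "jaw": 0.4}, {"dx": 0, "dy": 0, "dz": -0.035, "twist": 0, "jaw": 0.4}, {"dx": 0, "dy": 0, "dz": -0.035, "twist": 0, "jaw": 0.4}, {"dx": 0, "dy": 0, "dz": -0.03, "twist": 0.09, "jaw": 0.4}, {"dx": 0, "dy": 0, "dz": 0, "twist": 0.09, "jaw": 0.4}, {"dx": 0, "dy": 0, "dz": 0, "twist": 0.1, "jaw": 0.4}, {"dx": 0, "dy": 0, "dz": 0, "twist": 0, "jaw": 0.4}]}}

```text
t: 15.1
eef_pos: [0.4546, -0.2658, 0.292]
ee_rot: [-3.141, 0.002, 3.138]
force: [-0.2, 0.3, -1.2]
width: 0.0616
gripper_force: 0.0
```

Emit:
{"api": "move_arm", "payload": {"increments": [{"dx": -0.015, "dy": 0.03, "dz": 0, "twist": 0, "jaw": 0.4}, {"dx": -0.017, "dy": 0.035, "dz": 0, "twist": 0, "jaw": 0.4}, {"dx": -0.017, "dy": 0.036, "dz": 0, "twist": 0, "jaw": 0.4}, {"dx": -0.017, "dy": 0.036, "dz": 0, "twist": 0, "jaw": 0.4}, {"dx": -0.017, "dy": 0.036, "dz": 0, "twist": 0, "jaw": 0.4}, {"dx": -0.017, "dy": 0.036, "dz": 0, "twist": 0, "jaw": 0.4}, {"dx": -0.017, "dy": 0.036, "dz": 0, "twist": 0, "jaw": 0.4}, {"dx": 0, "dy": 0, "dz": 0, "twist": 0, "jaw": 0.4}, {"dx": 0, "dy": 0, "dz": 0, "twist": 0, "jaw": 0.4}]}}

```text
t: 15.85
eef_pos: [0.5719, -0.0189, 0.2902]
ee_rot: [-3.141, -0.002, -3.135]
force: [0.3, -0.5, -0.1]
width: 0.0615
gripper_force: 0.0
```

```bash
cat >> h.py <<'E'
def pins(cam,*ns):
    im=arm.grab_frame(cam)
    for n in ns: print(n,[(np.round(d['position'],3).tolist(),round(d['score'],2)) for d in arm.pinpoint(cam,n)])
    return im
E
python3 - <<'E'
from h import *
pins('wrist','round_a','oblong_a')
rel(.572,-.021,.202)
E
```

```text
round_a [([0.47, -0.114, 0.0], 0.98), ([0.473, 0.094, 0.002], 0.89), ([0.504, 0.33, 0.0], 0.88), ([0.521, 0.153, -0.001], 0.73), ([0.576, 0.066, 0.073], 0.63)]
oblong_a [([0.57, -0.021, 0.069], 0.68)]
t 16.0 at [ 0.5709 -0.0214  0.2909] yaw -3.14 w 0.0613
  dx -0.0011 dy 0.0004 dz 0.0889
```

Plate 2 is confirmed at (.571,-.021). Descending, gripping, and unhooking it.

Emit:
{"api": "move_arm", "payload": {"increments": [{"dx": -0.001, "dy": 0, "dz": 0.025, "twist": 0, "jaw": 0.4}, {"dx": 0, "dy": 0, "dz": 0.025, "twist": 0, "jaw": 0.4}, {"dx": 0, "dy": 0, "dz": 0.025, "twist": 0, "jaw": 0.4}, {"dx": 0, "dy": 0, "dz": 0.014, "twist": 0, "jaw": 0.4}, {"dx": 0, "dy": 0, "dz": 0, "twist": 0, "jaw": 0.4}, {"dx": 0, "dy": 0, "dz": 0, "twist": 0, "jaw": -1}, {"dx": 0, "dy": 0, "dz": 0, "twist": 0, "jaw": -1}, {"dx": 0, "dy": 0, "dz": 0, "twist": 0, "jaw": -1}, {"dx": 0, "dy": 0, "dz": 0, "twist": 0, "jaw": -1}, {"dx": 0, "dy": 0, "dz": 0, "twist": 0, "jaw": -1}, {"dx": 0, "dy": 0, "dz": 0, "twist": 0, "jaw": -1}]}}

```text
t: 16.92
eef_pos: [0.573, -0.0208, 0.2034]
ee_rot: [3.142, 0.002, -3.14]
force: [-0.7, -0.3, 5.3]
width: 0.0398
gripper_force: 25.0
```

Emit:
{"api": "move_arm", "payload": {"increments": [{"dx": 0, "dy": 0, "dz": -0.006, "twist": 0, "jaw": -1}, {"dx": 0, "dy": 0, "dz": -0.009, "twist": 0, "jaw": -1}, {"dx": 0, "dy": 0, "dz": 0, "twist": 0, "jaw": -1}, {"dx": 0, "dy": 0, "dz": 0, "twist": 0, "jaw": -1}]}}

```text
t: 17.25
eef_pos: [0.5727, -0.0206, 0.2179]
ee_rot: [3.141, 0.001, -3.141]
force: [0.3, -0.1, -2.0]
width: 0.0399
gripper_force: 25.0
```

Emit:
{"api": "move_arm", "payload": {"increments": [{"dx": 0.01, "dy": 0, "dz": 0, "twist": 0, "jaw": -1}, {"dx": 0.012, "dy": 0, "dz": 0, "twist": 0, "jaw": -1}, {"dx": 0.012, "dy": 0, "dz": 0, "twist": 0, "jaw": -1}, {"dx": 0.012, "dy": 0, "dz": 0, "twist": 0, "jaw": -1}, {"dx": 0, "dy": 0, "dz": 0, "twist": 0, "jaw": -1}, {"dx": 0, "dy": 0, "dz": 0, "twist": 0, "jaw": -1}, {"dx": 0, "dy": 0, "dz": -0.022, "twist": 0, "jaw": -1}, {"dx": 0, "dy": 0, "dz": -0.03, "twist": 0, "jaw": -1}, {"dx": 0, "dy": 0, "dz": -0.03, "twist": 0, "jaw": -1}, {"dx": 0, "dy": 0, "dz": 0, "twist": 0, "jaw": -1}]}}

```text
t: 18.08
eef_pos: [0.5293, -0.0206, 0.3053]
ee_rot: [3.141, 0.009, -3.14]
force: [1.4, -0.2, -0.6]
width: 0.0397
gripper_force: 25.0
```

Emit:
{"api": "move_arm", "payload": {"increments": [{"dx": 0.005, "dy": -0.025, "dz": 0, "twist": 0, "jaw": -1}, {"dx": 0.005, "dy": -0.036, "dz": 0, "twist": 0, "jaw": -1}, {"dx": 0.005, "dy": -0.036, "dz": 0, "twist": 0, "jaw": -1}, {"dx": 0.005, "dy": -0.036, "dz": 0, "twist": 0, "jaw": -1}, {"dx": 0, "dy": -0.036, "dz": 0, "twist": 0, "jaw": -1}, {"dx": 0, "dy": -0.036, "dz": 0, "twist": 0, "jaw": -1}, {"dx": 0, "dy": -0.036, "dz": 0, "twist": -0.07, "jaw": -1}, {"dx": 0, "dy": 0, "dz": 0, "twist": -0.07, "jaw": -1}, {"dx": 0, "dy": 0, "dz": 0, "twist": -0.07, "jaw": -1}, {"dx": 0, "dy": 0, "dz": 0, "twist": -0.07, "jaw": -1}, {"dx": 0, "dy": 0, "dz": 0, "twist": 0, "jaw": -1}, {"dx": 0, "dy": 0, "dz": 0, "twist": 0, "jaw": -1}]}}

```text
t: 19.08
eef_pos: [0.5068, -0.2619, 0.2989]
ee_rot: [3.142, -0.0, -2.863]
force: [0.2, 0.8, -1.3]
width: 0.0402
gripper_force: 25.0
```

Run:
```python
from h import *
nests('wrist',['oblong_nest']);snap('wrist','n3.png');pins('wrist','oblong_a')
rel(.4217,-.2747,.14)
```

```text
oblong_nest pin [ 0.444 -0.271  0.   ] 0.55 marks [[0.4063, -0.279], [0.4508, -0.2664], [0.4739, -0.2594]] [np.int32(82), np.int32(34), np.int32(371)]
  mid [ 0.4401 -0.2692] yaw x-axis 0.282 sep 0.0703
oblong_a [([0.506, -0.264, 0.163], 0.83), ([0.459, -0.267, 0.008], 0.71)]
t 19.3 at [ 0.5068 -0.2616  0.2992] yaw -2.861 w 0.0399
  dx 0.0854 dy 0.0109 dz 0.1592
```

View pics/n3.png

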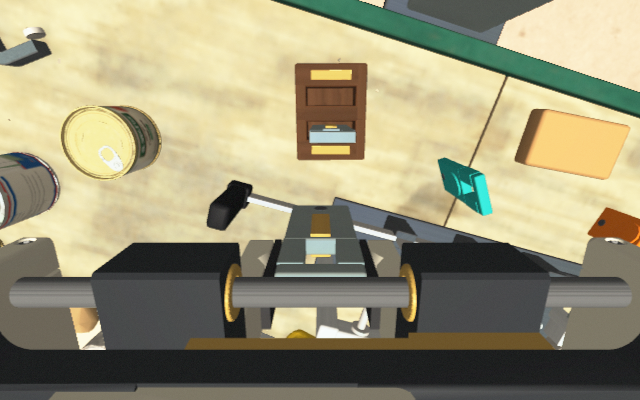

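The first plate stands upright in the far slot (332,132), and the near slot at (331,96) is free. Placing the second oblong plate there.

Emit:
{"api": "move_arm", "payload": {"increments": [{"dx": 0.02, "dy": 0.003, "dz": 0, "twist": 0, "jaw": -1}, {"dx": 0.022, "dy": 0.003, "dz": 0, "twist": 0, "jaw": -1}, {"dx": 0.022, "dy": 0.003, "dz": 0, "twist": 0, "jaw": -1}, {"dx": 0.0214, "dy": 0.002, "dz": 0, "twist": 0, "jaw": -1}, {"dx": 0, "dy": 0, "dz": 0, "twist": 0, "jaw": -1}, {"dx": 0, "dy": 0, "dz": 0.025, "twist": 0, "jaw": -1}, {"dx": 0, "dy": 0, "dz": 0.03, "twist": 0, "jaw": -1}, {"dx": 0, "dy": 0, "dz": 0.025, "twist": 0, "jaw": -1}, {"dx": 0, "dy": 0, "dz": 0.015, "twist": 0, "jaw": -1}, {"dx": 0, "dy": 0, "dz": 0.01, "twist": 0, "jaw": -1}, {"dx": 0, "dy": 0, "dz": 0, "twist": 0, "jaw": -1}, {"dx": 0, "dy": 0, "dz": 0, "twist": 0, "jaw": -1}]}}

```text
t: 20.33
eef_pos: [0.422, -0.275, 0.1945]
ee_rot: [-3.141, -0.0, -2.861]
force: [0.4, 0.2, -0.1]
width: 0.0401
gripper_force: 25.0
```

Emit:
{"api": "move_arm", "payload": {"increments": [{"dx": 0, "dy": 0, "dz": 0.012, "twist": 0, "jaw": -1}, {"dx": 0, "dy": 0, "dz": 0.012, "twist": 0, "jaw": -1}, {"dx": 0, "dy": 0, "dz": 0, "twist": 0, "jaw": -1}, {"dx": 0, "dy": 0, "dz": 0, "twist": 0, "jaw": -1}]}}

```text
t: 20.67
eef_pos: [0.422, -0.2751, 0.1711]
ee_rot: [-3.141, 0.0, -2.861]
force: [-0.3, -0.6, -1.6]
width: 0.0397
gripper_force: 25.0
```

Emit:
{"api": "move_arm", "payload": {"increments": [{"dx": 0, "dy": 0, "dz": 0.01, "twist": 0, "jaw": -1}, {"dx": 0, "dy": 0, "dz": 0.01, "twist": 0, "jaw": -1}, {"dx": 0, "dy": 0, "dz": 0.008, "twist": 0, "jaw": -1}, {"dx": 0, "dy": 0, "dz": 0, "twist": 0, "jaw": -1}, {"dx": 0, "dy": 0, "dz": 0, "twist": 0, "jaw": -1}]}}

```text
t: 21.08
eef_pos: [0.4213, -0.2748, 0.1415]
ee_rot: [3.141, -0.001, -2.861]
force: [0.3, -0.4, -1.6]
width: 0.0398
gripper_force: 25.0
```

Emit:
{"api": "move_arm", "payload": {"increments": [{"dx": 0, "dy": 0, "dz": 0, "twist": 0, "jaw": 0.4}, {"dx": 0, "dy": 0, "dz": 0, "twist": 0, "jaw": 0.4}, {"dx": 0, "dy": 0, "dz": 0, "twist": 0, "jaw": 0.4}, {"dx": 0, "dy": 0, "dz": 0, "twist": 0, "jaw": 0.4}, {"dx": 0, "dy": 0, "dz": -0.02, "twist": 0, "jaw": 0.4}, {"dx": 0, "dy": 0, "dz": -0.03, "twist": 0, "jaw": 0.4}, {"dx": 0, "dy": 0, "dz": -0.035, "twist": 0, "jaw": 0.4}, {"dx": 0, "dy": 0, "dz": -0.035, "twist": 0, "jaw": 0.4}, {"dx": 0, "dy": 0, "dz": -0.03, "twist": 0.09, "jaw": 0.4}, {"dx": 0, "dy": 0, "dz": 0, "twist": 0.09, "jaw": 0.4}, {"dx": 0, "dy": 0, "dz": 0, "twist": 0.1, "jaw": 0.4}, {"dx": 0, "dy": 0, "dz": 0, "twist": 0, "jaw": 0.4}]}}

```text
t: 22.08
eef_pos: [0.4216, -0.2748, 0.2929]
ee_rot: [-3.141, 0.002, 3.138]
force: [-0.6, 0.5, -1.2]
width: 0.0613
gripper_force: 0.0
```

Emit:
{"api": "move_arm", "payload": {"increments": [{"dx": -0.025, "dy": 0.026, "dz": 0, "twist": 0, "jaw": 0.4}, {"dx": -0.025, "dy": 0.028, "dz": 0, "twist": 0, "jaw": 0.4}, {"dx": -0.025, "dy": 0.028, "dz": 0, "twist": 0, "jaw": 0.4}, {"dx": -0.025, "dy": 0.028, "dz": 0, "twist": 0, "jaw": 0.4}, {"dx": -0.025, "dy": 0.028, "dz": 0, "twist": 0, "jaw": 0.4}, {"dx": -0.025, "dy": 0.026, "dz": 0, "twist": 0, "jaw": 0.4}, {"dx": 0, "dy": 0, "dz": 0, "twist": 0, "jaw": 0.4}, {"dx": 0, "dy": 0, "dz": 0, "twist": 0, "jaw": 0.4}]}}

```text
t: 22.75
eef_pos: [0.5722, -0.1093, 0.291]
ee_rot: [-3.141, -0.002, -3.135]
force: [-0.1, 0.4, -0.5]
width: 0.0616
gripper_force: 0.0
```

Run:
```python
from h import *
pins('wrist','round_a','oblong_a')
rel(.572,-.111,.202)
```

```text
round_a [([0.521, 0.155, 0.003], 0.84), ([0.472, -0.114, -0.001], 0.8), ([0.572, -0.109, 0.069], 0.76), ([0.475, 0.094, 0.001], 0.63), ([0.577, 0.065, 0.072], 0.61)]
oblong_a [([0.46, -0.265, 0.008], 0.67), ([0.418, -0.277, 0.006], 0.63)]
t 22.9 at [ 0.5707 -0.1113  0.2918] yaw -3.14 w 0.0614
  dx -0.0013 dy 0.0003 dz 0.0898
```

Both oblong plates read as standing in their nest (z about .007). Next, the round plate at (.572,-.110).

Emit:
{"api": "move_arm", "payload": {"increments": [{"dx": -0.001, "dy": 0, "dz": 0.025, "twist": 0, "jaw": 0.4}, {"dx": 0, "dy": 0, "dz": 0.025, "twist": 0, "jaw": 0.4}, {"dx": 0, "dy": 0, "dz": 0.025, "twist": 0, "jaw": 0.4}, {"dx": 0, "dy": 0, "dz": 0.014, "twist": 0, "jaw": 0.4}, {"dx": 0, "dy": 0, "dz": 0, "twist": 0, "jaw": 0.4}, {"dx": 0, "dy": 0, "dz": 0, "twist": 0, "jaw": -1}, {"dx": 0, "dy": 0, "dz": 0, "twist": 0, "jaw": -1}, {"dx": 0, "dy": 0, "dz": 0, "twist": 0, "jaw": -1}, {"dx": 0, "dy": 0, "dz": 0, "twist": 0, "jaw": -1}, {"dx": 0, "dy": 0, "dz": 0, "twist": 0, "jaw": -1}, {"dx": 0, "dy": 0, "dz": 0, "twist": 0, "jaw": -1}]}}

```text
t: 23.82
eef_pos: [0.5729, -0.1109, 0.2044]
ee_rot: [-3.141, 0.002, -3.14]
force: [-1.9, 0.5, 6.5]
width: 0.0398
gripper_force: 25.0
```

Emit:
{"api": "move_arm", "payload": {"increments": [{"dx": 0, "dy": 0, "dz": -0.006, "twist": 0, "jaw": -1}, {"dx": 0, "dy": 0, "dz": -0.009, "twist": 0, "jaw": -1}, {"dx": 0, "dy": 0, "dz": 0, "twist": 0, "jaw": -1}, {"dx": 0, "dy": 0, "dz": 0, "twist": 0, "jaw": -1}]}}

```text
t: 24.15
eef_pos: [0.5727, -0.1107, 0.2188]
ee_rot: [3.141, 0.001, -3.141]
force: [-0.6, -0.7, -2.3]
width: 0.0398
gripper_force: 25.0
```

Emit:
{"api": "move_arm", "payload": {"increments": [{"dx": 0.01, "dy": 0, "dz": 0, "twist": 0, "jaw": -1}, {"dx": 0.012, "dy": 0, "dz": 0, "twist": 0, "jaw": -1}, {"dx": 0.012, "dy": 0, "dz": 0, "twist": 0, "jaw": -1}, {"dx": 0.012, "dy": 0, "dz": 0, "twist": 0, "jaw": -1}, {"dx": 0, "dy": 0, "dz": 0, "twist": 0, "jaw": -1}, {"dx": 0, "dy": 0, "dz": 0, "twist": 0, "jaw": -1}, {"dx": 0, "dy": 0, "dz": -0.022, "twist": 0, "jaw": -1}, {"dx": 0, "dy": 0, "dz": -0.03, "twist": 0, "jaw": -1}, {"dx": 0, "dy": 0, "dz": -0.03, "twist": 0, "jaw": -1}, {"dx": 0, "dy": 0, "dz": 0, "twist": 0, "jaw": -1}]}}

```text
t: 24.98
eef_pos: [0.5292, -0.1112, 0.3065]
ee_rot: [-3.141, 0.01, -3.14]
force: [1.8, -0.3, 0.1]
width: 0.0399
gripper_force: 25.0
```

Emit:
{"api": "move_arm", "payload": {"increments": [{"dx": 0.005, "dy": 0.03, "dz": 0, "twist": 0, "jaw": -1}, {"dx": 0.005, "dy": 0.036, "dz": 0, "twist": 0, "jaw": -1}, {"dx": 0.005, "dy": 0.036, "dz": 0, "twist": 0, "jaw": -1}, {"dx": 0.005, "dy": 0.036, "dz": 0, "twist": 0, "jaw": -1}, {"dx": 0.005, "dy": 0.036, "dz": 0, "twist": 0, "jaw": -1}, {"dx": 0.005, "dy": 0.036, "dz": 0, "twist": 0, "jaw": -1}, {"dx": 0, "dy": 0.036, "dz": 0, "twist": 0, "jaw": -1}, {"dx": 0, "dy": 0.036, "dz": 0, "twist": 0.09, "jaw": -1}, {"dx": 0, "dy": 0, "dz": 0, "twist": 0.09, "jaw": -1}, {"dx": 0, "dy": 0, "dz": 0, "twist": 0.1, "jaw": -1}, {"dx": 0, "dy": 0, "dz": 0, "twist": 0, "jaw": -1}, {"dx": 0, "dy": 0, "dz": 0, "twist": 0, "jaw": -1}]}}

```text
t: 25.98
eef_pos: [0.4962, 0.1714, 0.3]
ee_rot: [-3.142, 0.0, 2.866]
force: [0.5, -0.0, -2.2]
width: 0.0395
gripper_force: 25.0
```

Run:
```python
from h import *
nests('wrist',['round_nest']);snap('wrist','n4.png')
rel(.4285,.1923,.1415)
```

```text
round_nest pin [0.412 0.197 0.001] 0.8 marks [[0.3793, 0.2048], [0.4441, 0.1861]] [np.int32(183), np.int32(165)]
  mid [0.4117 0.1955] yaw x-axis -0.282 sep 0.0674
t 26.1 at [0.4963 0.1708 0.3002] yaw 2.864 w 0.04
  dx 0.0711 dy 0.0021 dz 0.1587
```

View pics/n4.png

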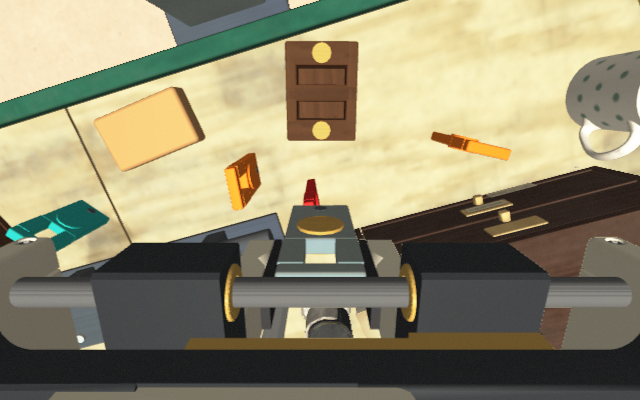

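The round nest is unmoved at (321,90), the round-tagged plate is in hand at (320,225), and there is a dark chest to the right. I'll check clearance to the chest before lowering.

Run:
```python
from h import *
for u,v in [(365,232),(480,201),(600,170)]: print(ray('wrist',u,v,0)[:2].round(3))
# body corners at placement in both slots
R=lambda a:np.array([[np.cos(a),-np.sin(a)],[np.sin(a),np.cos(a)]])
for x in(.017,-.017):
    c=np.array([.412,.1965])+R(-.281)@[x,0]
    print(c.round(4),[(c+R(-.281)@[.039,s*.0965]).round(3) for s in(1,-1)])
```

```text
[0.589 0.204]
[0.588 0.351]
[0.589 0.496]
[0.4283 0.1918] [array([0.493, 0.274]), array([0.439, 0.088])]
[0.3957 0.2012] [array([0.46 , 0.283]), array([0.406, 0.098])]
```

The chest front is at x≈.589 and the gripper body reaches only x=.493, so it clears. Lowering to just above the slot.

Emit:
{"api": "move_arm", "payload": {"increments": [{"dx": 0.018, "dy": 0.001, "dz": 0, "twist": 0, "jaw": -1}, {"dx": 0.018, "dy": 0, "dz": 0, "twist": 0, "jaw": -1}, {"dx": 0.018, "dy": 0, "dz": 0, "twist": 0, "jaw": -1}, {"dx": 0.0175, "dy": 0, "dz": 0, "twist": 0, "jaw": -1}, {"dx": 0, "dy": 0, "dz": 0, "twist": 0, "jaw": -1}, {"dx": 0, "dy": 0, "dz": 0.025, "twist": 0, "jaw": -1}, {"dx": 0, "dy": 0, "dz": 0.03, "twist": 0, "jaw": -1}, {"dx": 0, "dy": 0, "dz": 0.03, "twist": 0, "jaw": -1}, {"dx": 0, "dy": 0, "dz": 0.02, "twist": 0, "jaw": -1}, {"dx": 0, "dy": 0, "dz": 0.012, "twist": 0, "jaw": -1}, {"dx": 0, "dy": 0, "dz": 0, "twist": 0, "jaw": -1}, {"dx": 0, "dy": 0, "dz": 0, "twist": 0, "jaw": -1}]}}

```text
t: 27.13
eef_pos: [0.4281, 0.1914, 0.1831]
ee_rot: [-3.14, -0.0, 2.863]
force: [0.2, 0.0, -0.2]
width: 0.0398
gripper_force: 25.0
```

Run:
```python
from h import *
rel(.4284,.1917,.1425)
```

```text
t 27.1 at [0.4281 0.1914 0.1831] yaw 2.863 w 0.0398
  dx -0.0003 dy 0.0003 dz 0.0406
```

Emit:
{"api": "move_arm", "payload": {"increments": [{"dx": 0, "dy": 0, "dz": 0.01, "twist": 0, "jaw": -1}, {"dx": 0, "dy": 0, "dz": 0.01, "twist": 0, "jaw": -1}, {"dx": 0, "dy": 0, "dz": 0.01, "twist": 0, "jaw": -1}, {"dx": 0, "dy": 0, "dz": 0.01, "twist": 0, "jaw": -1}, {"dx": 0, "dy": 0, "dz": 0, "twist": 0, "jaw": -1}, {"dx": 0, "dy": 0, "dz": 0, "twist": 0, "jaw": -1}]}}

```text
t: 27.63
eef_pos: [0.4283, 0.1921, 0.1442]
ee_rot: [3.141, 0.001, 2.863]
force: [0.3, 0.4, -1.6]
width: 0.0399
gripper_force: 25.0
```

Emit:
{"api": "move_arm", "payload": {"increments": [{"dx": 0, "dy": 0, "dz": 0, "twist": 0, "jaw": 0.4}, {"dx": 0, "dy": 0, "dz": 0, "twist": 0, "jaw": 0.4}, {"dx": 0, "dy": 0, "dz": 0, "twist": 0, "jaw": 0.4}, {"dx": 0, "dy": 0, "dz": 0, "twist": 0, "jaw": 0.4}, {"dx": 0, "dy": 0, "dz": -0.02, "twist": 0, "jaw": 0.4}, {"dx": 0, "dy": 0, "dz": -0.03, "twist": 0, "jaw": 0.4}, {"dx": 0, "dy": 0, "dz": -0.035, "twist": 0, "jaw": 0.4}, {"dx": 0, "dy": 0, "dz": -0.035, "twist": 0, "jaw": 0.4}, {"dx": 0, "dy": 0, "dz": -0.03, "twist": -0.09, "jaw": 0.4}, {"dx": 0, "dy": 0, "dz": 0, "twist": -0.09, "jaw": 0.4}, {"dx": 0, "dy": 0, "dz": 0, "twist": -0.1, "jaw": 0.4}, {"dx": 0, "dy": 0, "dz": 0, "twist": 0, "jaw": 0.4}]}}

```text
t: 28.63
eef_pos: [0.4277, 0.1919, 0.2941]
ee_rot: [3.14, 0.001, -3.136]
force: [-0.1, -1.1, -0.6]
width: 0.0617
gripper_force: 0.0
```

Emit:
{"api": "move_arm", "payload": {"increments": [{"dx": -0.024, "dy": -0.02, "dz": 0, "twist": 0, "jaw": 0.4}, {"dx": -0.024, "dy": -0.021, "dz": 0, "twist": 0, "jaw": 0.4}, {"dx": -0.024, "dy": -0.021, "dz": 0, "twist": 0, "jaw": 0.4}, {"dx": -0.024, "dy": -0.021, "dz": 0, "twist": 0, "jaw": 0.4}, {"dx": -0.024, "dy": -0.021, "dz": 0, "twist": 0, "jaw": 0.4}, {"dx": -0.024, "dy": -0.02, "dz": 0, "twist": 0, "jaw": 0.4}, {"dx": 0, "dy": 0, "dz": 0, "twist": 0, "jaw": 0.4}, {"dx": 0, "dy": 0, "dz": 0, "twist": 0, "jaw": 0.4}]}}

```text
t: 29.3
eef_pos: [0.5724, 0.0666, 0.2919]
ee_rot: [-3.141, -0.002, 3.137]
force: [-0.2, 0.1, -0.6]
width: 0.061
gripper_force: 0.0
```

Run:
```python
from h import *
pins('wrist','round_a','oblong_a')
rel(.573,.068,.202)
```

```text
round_a [([0.519, 0.152, 0.0], 0.96), ([0.425, 0.194, 0.004], 0.91), ([0.5, 0.328, 0.002], 0.88), ([0.468, -0.116, -0.002], 0.8), ([0.475, 0.094, 0.003], 0.68), ([0.576, 0.069, 0.074], 0.65)]
oblong_a [([0.458, -0.261, 0.009], 0.52)]
t 29.4 at [0.5712 0.0682 0.2929] yaw 3.141 w 0.0611
  dx -0.0018 dy -0.0002 dz 0.0909
```

The placed round plate reads (.425,.194,.004), which is good. Now the last plate at (.574,.068).

Emit:
{"api": "move_arm", "payload": {"increments": [{"dx": -0.0025, "dy": 0, "dz": 0.025, "twist": 0, "jaw": 0.4}, {"dx": 0, "dy": 0, "dz": 0.025, "twist": 0, "jaw": 0.4}, {"dx": 0, "dy": 0, "dz": 0.025, "twist": 0, "jaw": 0.4}, {"dx": 0, "dy": 0, "dz": 0.015, "twist": 0, "jaw": 0.4}, {"dx": 0, "dy": 0, "dz": 0, "twist": 0, "jaw": 0.4}, {"dx": 0, "dy": 0, "dz": 0, "twist": 0, "jaw": -1}, {"dx": 0, "dy": 0, "dz": 0, "twist": 0, "jaw": -1}, {"dx": 0, "dy": 0, "dz": 0, "twist": 0, "jaw": -1}, {"dx": 0, "dy": 0, "dz": 0, "twist": 0, "jaw": -1}, {"dx": 0, "dy": 0, "dz": 0, "twist": 0, "jaw": -1}, {"dx": 0, "dy": 0, "dz": 0, "twist": 0, "jaw": -1}]}}

```text
t: 30.37
eef_pos: [0.5749, 0.0682, 0.2044]
ee_rot: [3.141, 0.002, -3.141]
force: [-1.3, 2.5, 5.5]
width: 0.0399
gripper_force: 25.0
```

Emit:
{"api": "move_arm", "payload": {"increments": [{"dx": 0, "dy": 0, "dz": -0.006, "twist": 0, "jaw": -1}, {"dx": 0, "dy": 0, "dz": -0.009, "twist": 0, "jaw": -1}, {"dx": 0, "dy": 0, "dz": 0, "twist": 0, "jaw": -1}, {"dx": 0, "dy": 0, "dz": 0, "twist": 0, "jaw": -1}]}}

```text
t: 30.7
eef_pos: [0.5746, 0.068, 0.2189]
ee_rot: [3.141, 0.001, -3.141]
force: [0.2, -0.5, -2.2]
width: 0.0396
gripper_force: 25.0
```

Emit:
{"api": "move_arm", "payload": {"increments": [{"dx": 0.01, "dy": 0, "dz": 0, "twist": 0, "jaw": -1}, {"dx": 0.012, "dy": 0, "dz": 0, "twist": 0, "jaw": -1}, {"dx": 0.012, "dy": 0, "dz": 0, "twist": 0, "jaw": -1}, {"dx": 0.013, "dy": 0, "dz": 0, "twist": 0, "jaw": -1}, {"dx": 0, "dy": 0, "dz": 0, "twist": 0, "jaw": -1}, {"dx": 0, "dy": 0, "dz": 0, "twist": 0, "jaw": -1}, {"dx": 0, "dy": 0, "dz": -0.022, "twist": 0, "jaw": -1}, {"dx": 0, "dy": 0, "dz": -0.03, "twist": 0, "jaw": -1}, {"dx": 0, "dy": 0, "dz": -0.03, "twist": 0, "jaw": -1}, {"dx": 0, "dy": 0, "dz": 0, "twist": 0, "jaw": -1}]}}

```text
t: 31.53
eef_pos: [0.5302, 0.0684, 0.3062]
ee_rot: [3.14, 0.009, -3.14]
force: [0.6, -0.4, -0.1]
width: 0.0396
gripper_force: 25.0
```

Emit:
{"api": "move_arm", "payload": {"increments": [{"dx": 0.008, "dy": 0.02, "dz": 0, "twist": 0, "jaw": -1}, {"dx": 0.008, "dy": 0.025, "dz": 0, "twist": 0, "jaw": -1}, {"dx": 0.008, "dy": 0.03, "dz": 0, "twist": 0, "jaw": -1}, {"dx": 0.008, "dy": 0.028, "dz": 0, "twist": 0.09, "jaw": -1}, {"dx": 0, "dy": 0, "dz": 0, "twist": 0.09, "jaw": -1}, {"dx": 0, "dy": 0, "dz": 0, "twist": 0.1, "jaw": -1}, {"dx": 0, "dy": 0, "dz": 0, "twist": 0, "jaw": -1}, {"dx": 0, "dy": 0, "dz": 0, "twist": 0, "jaw": -1}]}}

```text
t: 32.2
eef_pos: [0.4954, 0.171, 0.2999]
ee_rot: [-3.141, -0.0, 2.866]
force: [0.4, -0.4, -1.2]
width: 0.0397
gripper_force: 25.0
```

Run:
```python
from h import *
nests('wrist',['round_nest']);snap('wrist','n5.png')
rel(.3957,.2012,.1425)
```

```text
round_nest pin [0.412 0.197 0.002] 0.82 marks [[0.3794, 0.2049], [0.4197, 0.1948], [0.4442, 0.1861]] [np.int32(181), np.int32(45), np.int32(171)]
  mid [0.4118 0.1955] yaw x-axis -0.283 sep 0.0675
t 32.4 at [0.4954 0.1706 0.3   ] yaw 2.864 w 0.0396
  dx 0.1043 dy 0.0021 dz 0.1575
```

View pics/n5.png

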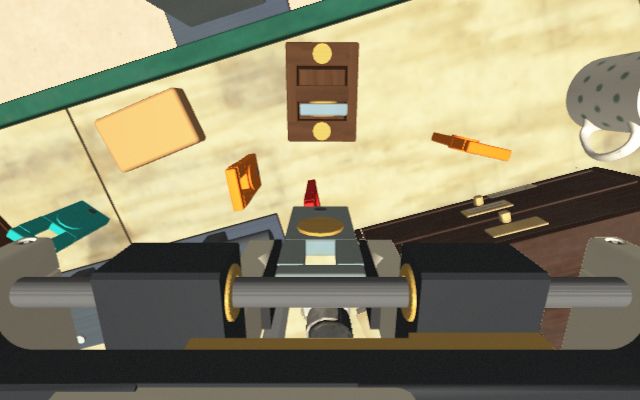

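The round nest is unmoved. The first round plate stands in the far slot (323,110) and the near slot (322,75) is free. Placing the last one there.

Emit:
{"api": "move_arm", "payload": {"increments": [{"dx": 0.025, "dy": 0.001, "dz": 0, "twist": 0, "jaw": -1}, {"dx": 0.0265, "dy": 0, "dz": 0, "twist": 0, "jaw": -1}, {"dx": 0.0265, "dy": 0, "dz": 0, "twist": 0, "jaw": -1}, {"dx": 0.0265, "dy": 0, "dz": 0, "twist": 0, "jaw": -1}, {"dx": 0, "dy": 0, "dz": 0, "twist": 0, "jaw": -1}, {"dx": 0, "dy": 0, "dz": 0.025, "twist": 0, "jaw": -1}, {"dx": 0, "dy": 0, "dz": 0.03, "twist": 0, "jaw": -1}, {"dx": 0, "dy": 0, "dz": 0.03, "twist": 0, "jaw": -1}, {"dx": 0, "dy": 0, "dz": 0.02, "twist": 0, "jaw": -1}, {"dx": 0, "dy": 0, "dz": 0.012, "twist": 0, "jaw": -1}, {"dx": 0, "dy": 0, "dz": 0, "twist": 0, "jaw": -1}, {"dx": 0, "dy": 0, "dz": 0, "twist": 0, "jaw": -1}]}}

```text
t: 33.35
eef_pos: [0.3954, 0.2003, 0.1831]
ee_rot: [-3.14, -0.0, 2.863]
force: [0.8, 0.6, -1.5]
width: 0.0398
gripper_force: 25.0
```

Run:
```python
from h import *
rel(.3957,.2010,.1425)
```

```text
t 33.4 at [0.3954 0.2003 0.1831] yaw 2.863 w 0.0398
  dx -0.0001 dy 0.0007 dz 0.0406
```

Emit:
{"api": "move_arm", "payload": {"increments": [{"dx": 0, "dy": 0.0005, "dz": 0.01, "twist": 0, "jaw": -1}, {"dx": 0, "dy": 0, "dz": 0.01, "twist": 0, "jaw": -1}, {"dx": 0, "dy": 0, "dz": 0.01, "twist": 0, "jaw": -1}, {"dx": 0, "dy": 0, "dz": 0.01, "twist": 0, "jaw": -1}, {"dx": 0, "dy": 0, "dz": 0, "twist": 0, "jaw": -1}, {"dx": 0, "dy": 0, "dz": 0, "twist": 0, "jaw": -1}]}}

```text
t: 33.85
eef_pos: [0.3958, 0.2015, 0.1441]
ee_rot: [3.141, 0.001, 2.863]
force: [-0.2, 0.4, -0.7]
width: 0.0399
gripper_force: 25.0
```

Emit:
{"api": "move_arm", "payload": {"increments": [{"dx": 0, "dy": 0, "dz": 0, "twist": 0, "jaw": 0.4}, {"dx": 0, "dy": 0, "dz": 0, "twist": 0, "jaw": 0.4}, {"dx": 0, "dy": 0, "dz": 0, "twist": 0, "jaw": 0.4}, {"dx": 0, "dy": 0, "dz": 0, "twist": 0, "jaw": 0.4}, {"dx": 0, "dy": 0, "dz": -0.02, "twist": 0, "jaw": 0.4}, {"dx": 0, "dy": 0, "dz": -0.03, "twist": 0, "jaw": 0.4}, {"dx": 0, "dy": 0, "dz": -0.035, "twist": 0, "jaw": 0.4}, {"dx": 0, "dy": 0, "dz": -0.035, "twist": 0, "jaw": 0.4}, {"dx": 0, "dy": 0, "dz": -0.03, "twist": -0.09, "jaw": 0.4}, {"dx": 0, "dy": 0, "dz": -0.03, "twist": -0.09, "jaw": 0.4}, {"dx": 0, "dy": 0, "dz": -0.03, "twist": -0.1, "jaw": 0.4}, {"dx": 0, "dy": 0, "dz": -0.03, "twist": 0, "jaw": 0.4}]}}

```text
t: 34.85
eef_pos: [0.3949, 0.2007, 0.3852]
ee_rot: [3.141, 0.001, -3.134]
force: [1.1, 0.5, 0.0]
width: 0.0613
gripper_force: 0.0
```

Emit:
{"api": "move_arm", "payload": {"increments": [{"dx": 0, "dy": -0.03, "dz": -0.01, "twist": 0, "jaw": 0.4}, {"dx": 0, "dy": -0.036, "dz": -0.01, "twist": 0, "jaw": 0.4}, {"dx": 0, "dy": -0.036, "dz": 0, "twist": 0, "jaw": 0.4}, {"dx": 0, "dy": -0.036, "dz": 0, "twist": 0, "jaw": 0.4}, {"dx": 0, "dy": -0.036, "dz": 0, "twist": 0, "jaw": 0.4}, {"dx": 0, "dy": -0.036, "dz": 0, "twist": 0, "jaw": 0.4}, {"dx": 0, "dy": -0.036, "dz": 0, "twist": 0, "jaw": 0.4}, {"dx": 0, "dy": 0, "dz": 0, "twist": 0, "jaw": 0.4}, {"dx": 0, "dy": 0, "dz": 0, "twist": 0, "jaw": 0.4}]}}

```text
t: 35.6
eef_pos: [0.3949, -0.0468, 0.4034]
ee_rot: [3.141, 0.0, 3.138]
force: [1.5, 0.1, 0.0]
width: 0.0617
gripper_force: 0.0
```

Run:
```python
from h import *
snap('wrist','v1.png');nests('wrist')
pins('wrist','round_a','oblong_a');pins('scene','keeper_grip','round_a','oblong_a')
rel(.546,-.345,.178)
```

```text
round_nest pin [0.411 0.196 0.005] 0.83 marks [[0.3757, 0.2079], [0.3901, 0.2123], [0.4017, 0.2058], [0.423, 0.2028], [0.4472, 0.1876]] [np.int32(162), np.int32(37), np.int32(23), np.int32(44), np.int32(145)]
  mid [0.4115 0.1977] yaw x-axis -0.277 sep 0.0743
oblong_nest pin [ 0.441 -0.27   0.003] 0.58 marks [[0.4035, -0.2794], [0.4746, -0.2576]] [np.int32(209), np.int32(175)]
  mid [ 0.439  -0.2685] yaw x-axis 0.298 sep 0.0743
round_a [([0.396, 0.2, 0.01], 0.82), ([0.476, 0.094, 0.002], 0.78), ([0.422, 0.192, 0.01], 0.76), ([0.503, 0.329, 0.002], 0.64), ([0.523, 0.154, 0.001], 0.59), ([0.472, -0.116, -0.002], 0.59), ([0.412, 0.196, 0.002], 0.43)]
oblong_a [([0.458, -0.264, 0.006], 0.78), ([0.417, -0.277, 0.01], 0.73)]
keeper_grip []
round_a [([0.502, 0.325, 0.0], 0.67), ([0.471, 0.094, 0.003], 0.62), ([0.394, 0.199, 0.01], 0.58), ([0.473, -0.112, 0.001], 0.57), ([0.425, 0.19, 0.008], 0.56), ([0.521, 0.156, 0.0], 0.51)]
oblong_a [([0.607, -0.066, -0.001], 0.5), ([0.456, -0.265, 0.011], 0.39), ([0.42, -0.275, 0.011], 0.38)]
t 36.1 at [ 0.3955 -0.0444  0.4031] yaw -3.14 w 0.0614
  dx -0.1499 dy -0.3009 dz 0.2251
```

View pics/v1.png

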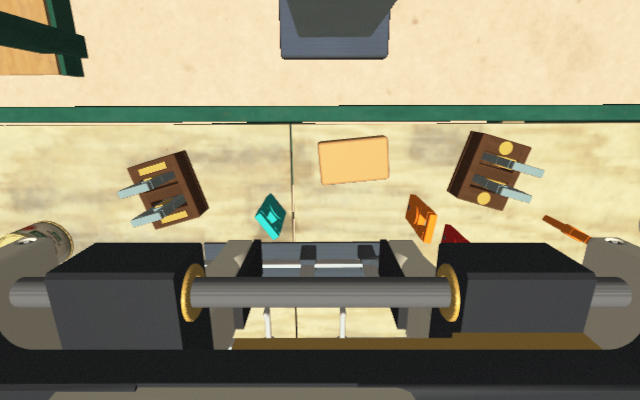

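All four plates stand in the right nests, round at (490,165) and (505,190), oblong at (150,187) and (160,213), and the pegs are empty. Now I'll push the keeper home, taking the grip at (.546,-.346).

Emit:
{"api": "move_arm", "payload": {"increments": [{"dx": -0.015, "dy": -0.03, "dz": 0.01, "twist": 0, "jaw": 0.8}, {"dx": -0.015, "dy": -0.03, "dz": 0.01, "twist": 0, "jaw": 0.8}, {"dx": -0.015, "dy": -0.03, "dz": 0.01, "twist": 0, "jaw": 0.8}, {"dx": -0.015, "dy": -0.03, "dz": 0.01, "twist": 0, "jaw": 0.8}, {"dx": -0.015, "dy": -0.03, "dz": 0.01, "twist": 0, "jaw": 0.8}, {"dx": -0.015, "dy": -0.03, "dz": 0.01, "twist": 0, "jaw": 0.8}, {"dx": -0.015, "dy": -0.03, "dz": 0.01, "twist": 0, "jaw": 0.8}, {"dx": -0.015, "dy": -0.03, "dz": 0.01, "twist": 0, "jaw": 0.8}, {"dx": -0.015, "dy": -0.03, "dz": 0.01, "twist": 0, "jaw": 0.8}, {"dx": -0.015, "dy": -0.031, "dz": 0.01, "twist": 0, "jaw": 0.8}, {"dx": 0, "dy": 0, "dz": 0, "twist": 0, "jaw": 0.8}, {"dx": 0, "dy": 0, "dz": 0, "twist": 0, "jaw": 0.8}], "force": 40}}

```text
t: 37.15
eef_pos: [0.5457, -0.347, 0.3005]
ee_rot: [3.14, -0.004, 3.14]
force: [-1.1, -0.6, 0.0]
width: 0.0789
gripper_force: 0.0
```

Run:
```python
from h import *
pins('wrist','keeper_grip')
rel(.546,-.346,.177)
```

```text
keeper_grip [([0.545, -0.342, 0.128], 0.77)]
t 37.2 at [ 0.5456 -0.3456  0.3028] yaw -3.141 w 0.079
  dx -0.0004 dy -0.0004 dz 0.1258
```

Emit:
{"api": "move_arm", "payload": {"increments": [{"dx": 0, "dy": 0, "dz": 0.025, "twist": 0, "jaw": 0.8}, {"dx": 0, "dy": 0, "dz": 0.03, "twist": 0, "jaw": 0.8}, {"dx": 0, "dy": 0, "dz": 0.03, "twist": 0, "jaw": 0.8}, {"dx": 0, "dy": 0, "dz": 0.025, "twist": 0, "jaw": 0.8}, {"dx": 0, "dy": 0, "dz": 0.015, "twist": 0, "jaw": 0.8}, {"dx": 0, "dy": 0, "dz": 0, "twist": 0, "jaw": -1}, {"dx": 0, "dy": 0, "dz": 0, "twist": 0, "jaw": -1}, {"dx": 0, "dy": 0, "dz": 0, "twist": 0, "jaw": -1}, {"dx": 0, "dy": 0, "dz": 0, "twist": 0, "jaw": -1}, {"dx": 0, "dy": 0, "dz": 0, "twist": 0, "jaw": -1}, {"dx": 0, "dy": 0, "dz": 0, "twist": 0, "jaw": -1}, {"dx": 0, "dy": 0, "dz": 0, "twist": 0, "jaw": -1}]}}

```text
t: 38.25
eef_pos: [0.5458, -0.3458, 0.1789]
ee_rot: [-3.141, 0.001, -3.141]
force: [-0.1, 0.1, -0.3]
width: 0.0375
gripper_force: 0.0
```

Emit:
{"api": "move_arm", "payload": {"increments": [{"dx": 0, "dy": 0, "dz": 0, "twist": 0, "jaw": -1}, {"dx": 0, "dy": 0, "dz": 0, "twist": 0, "jaw": -1}, {"dx": 0, "dy": 0, "dz": 0, "twist": 0, "jaw": -1}, {"dx": 0, "dy": 0, "dz": 0, "twist": 0, "jaw": -1}]}}

```text
t: 38.58
eef_pos: [0.5456, -0.3422, 0.1782]
ee_rot: [3.137, -0.0, -3.141]
force: [-1.2, 21.2, 9.7]
width: 0.0176
gripper_force: 40.0
```

Emit:
{"api": "move_arm", "payload": {"increments": [{"dx": 0, "dy": 0.006, "dz": 0, "twist": 0, "jaw": -1}, {"dx": 0, "dy": 0.006, "dz": 0, "twist": 0, "jaw": -1}, {"dx": 0, "dy": 0.006, "dz": 0, "twist": 0, "jaw": -1}, {"dx": 0, "dy": 0.006, "dz": 0, "twist": 0, "jaw": -1}, {"dx": 0, "dy": 0.006, "dz": 0, "twist": 0, "jaw": -1}, {"dx": 0, "dy": 0.005, "dz": 0, "twist": 0, "jaw": -1}, {"dx": 0, "dy": 0.005, "dz": 0, "twist": 0, "jaw": -1}, {"dx": 0, "dy": 0.003, "dz": 0, "twist": 0, "jaw": -1}, {"dx": 0, "dy": 0, "dz": 0, "twist": 0, "jaw": -1}]}}

```text
t: 39.33
eef_pos: [0.5455, -0.302, 0.1782]
ee_rot: [3.141, -0.0, -3.14]
force: [-0.6, 1.9, 4.4]
width: 0.0176
gripper_force: 40.0
```

Emit:
{"api": "move_arm", "payload": {"increments": [{"dx": 0, "dy": 0.003, "dz": 0, "twist": 0, "jaw": -1}, {"dx": 0, "dy": 0.003, "dz": 0, "twist": 0, "jaw": -1}, {"dx": 0, "dy": 0, "dz": 0, "twist": 0, "jaw": -1}, {"dx": 0, "dy": 0, "dz": 0, "twist": 0, "jaw": -1}]}}

```text
t: 39.67
eef_pos: [0.5455, -0.2965, 0.1783]
ee_rot: [3.141, -0.0, -3.141]
force: [-2.2, -0.1, 3.7]
width: 0.0176
gripper_force: 40.0
```

Emit:
{"api": "move_arm", "payload": {"increments": [{"dx": 0, "dy": 0.003, "dz": 0, "twist": 0, "jaw": -1}, {"dx": 0, "dy": 0.002, "dz": 0, "twist": 0, "jaw": -1}, {"dx": 0, "dy": 0, "dz": 0, "twist": 0, "jaw": -1}, {"dx": 0, "dy": 0, "dz": 0, "twist": 0, "jaw": -1}]}}

```text
t: 40.0
eef_pos: [0.5456, -0.2951, 0.1783]
ee_rot: [-3.137, 0.0, -3.141]
force: [-0.7, -22.3, -3.7]
width: 0.0178
gripper_force: 40.0
```

The home stop is felt: -22 N with almost no further travel. Release, lift and check.

Emit:
{"api": "move_arm", "payload": {"increments": [{"dx": 0, "dy": 0, "dz": 0, "twist": 0, "jaw": 0.4}, {"dx": 0, "dy": 0, "dz": 0, "twist": 0, "jaw": 0.4}, {"dx": 0, "dy": 0, "dz": 0, "twist": 0, "jaw": 0.4}, {"dx": 0, "dy": 0, "dz": 0, "twist": 0, "jaw": 0.4}, {"dx": 0, "dy": 0, "dz": 0, "twist": 0, "jaw": 0.4}, {"dx": 0, "dy": 0, "dz": -0.02, "twist": 0, "jaw": 0.4}, {"dx": 0, "dy": 0, "dz": -0.03, "twist": 0, "jaw": 0.4}, {"dx": 0, "dy": 0, "dz": -0.035, "twist": 0, "jaw": 0.4}, {"dx": 0.01, "dy": 0, "dz": -0.035, "twist": 0, "jaw": 0.4}, {"dx": 0.02, "dy": 0.02, "dz": -0.02, "twist": 0, "jaw": 0.4}, {"dx": 0, "dy": 0, "dz": 0, "twist": 0, "jaw": 0.4}, {"dx": 0, "dy": 0, "dz": 0, "twist": 0, "jaw": 0.4}]}}

```text
t: 41.0
eef_pos: [0.5156, -0.271, 0.3202]
ee_rot: [-3.141, 0.004, -3.14]
force: [0.3, 0.2, 0.1]
width: 0.0613
gripper_force: 0.0
```

Run:
```python
from h import *
pins('wrist','keeper_grip','round_nest','oblong_nest','round_a','oblong_a')
pins('scene','keeper_grip','round_nest','oblong_nest','round_a','oblong_a','mug','screws_can','sanding')
pins('top','keeper_grip','round_nest')
print(arm.get_state()['t'],arm.get_state()['eef_pos'])
```

```text
keeper_grip [([0.542, -0.297, 0.131], 0.91)]
round_nest []
oblong_nest [([0.443, -0.271, -0.002], 0.77)]
round_a [([0.476, 0.095, 0.001], 0.86), ([0.47, -0.114, -0.0], 0.56), ([0.542, -0.297, 0.131], 0.51)]
oblong_a [([0.416, -0.276, 0.008], 0.88), ([0.46, -0.265, 0.008], 0.75)]
keeper_grip [([0.545, -0.298, 0.129], 0.67), ([0.395, 0.198, 0.007], 0.28)]
round_nest [([0.414, 0.198, -0.0], 0.83)]
oblong_nest [([0.436, -0.267, -0.003], 0.82)]
round_a [([0.47, 0.092, 0.003], 0.77), ([0.393, 0.2, 0.01], 0.68), ([0.472, -0.115, 0.002], 0.59), ([0.547, -0.299, 0.127], 0.54), ([0.523, 0.159, -0.0], 0.53), ([0.423, 0.193, 0.01], 0.49)]
oblong_a [([0.456, -0.264, 0.012], 0.4), ([0.418, -0.273, 0.008], 0.39)]
mug [([0.508, 0.486, 0.0], 0.9), ([0.392, 0.198, 0.01], 0.37)]
screws_can []
sanding [([0.398, 0.004, -0.002], 0.78)]
keeper_grip [([0.545, -0.295, 0.129], 0.82)]
round_nest []
41.9 [ 0.51557306 -0.27181012  0.31822134]
```

```bash
python3 -c "
from station import arm
print(arm.job_done())"
```

```text
the job is handed in; nothing more can be done
None
```

I handed the job in at about 42 s: all four plates stand in the nest matching their tag (two round, two oblong), the keeper was pushed back until it hit its home stop, and the mug and sanding block read within a few mm of their start positions; the tin was never approached but not re-detected in the last check. The judge gave no verdict.

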